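# Split a rock sample on the riffle splitter and clear the breaking plate

## Robot

A 6-joint arm with a two-finger parallel gripper is mounted at the origin on the work surface. World frame = base frame: x ahead of the robot, y to its left, z up, the work surface at z = 0. Lengths are in mm, angles in rad, forces in N, time in s.
With the tool pointing down it reaches from about 350 to 775 mm from the base axis. Payload 7.3 kg.
Tool frame: the origin (TCP) lies on the centre line of the jaws, within the pads' length; the fingertips stand 14 mm ahead of it and the grasp point (between the pads) lies 5 mm behind it; z points along the fingers, y is the line along which they close (so a half turn about z gives the same grasp; the last joint's range is limited). The gripper opens to 92 mm and grips with 3 to 60 N. Pads are 19 mm wide; open, the fingers measure 130 mm over their backs; the gripper's body (75 mm by 190 mm) begins 47 mm behind the grasp point.
Start: joints at [0.98, 0.342, 1.524, -0, 1.275, -0.146], TCP at [225.884, 473.941, 240.741] pointing down, gripper open.
Joint ranges: [-2.53, 2.53], [-0.77, 2.02], [0.04, 2.7], [-1, 4.14], [0.28, 2.66], [-3.11, 3.11]. Speed limits (rad/s): [2.57, 2.57, 3.14, 3.14, 3.14, 3.14].

## Interface

Orientations are given as [roll, pitch, yaw] about the fixed x, y, z axes, in that order (R = Rz(yaw) Ry(pitch) Rx(roll)).
In Python, from plant import get_obs, capture, bot, spot_in, trace, pinpoint gives the robot as it stands.
- The arm moves only by the tool play_rows, never from a script. Its argument "rows" is a list of rows, each a list of 2 entries, a list of its own where there are three numbers: the shift along the world's x, y, z in units of 3 cm (1.0 is 3 cm), then the turn, a rotation vector about the world's x, y, z in units of 8 degrees (1.0 is 8 degrees). A call has 1 to 12 rows; each row shifts and turns the commanded pose from where the row before left it; what a row does not reach is not made up. A row lasts 1/8 s, in which the tool goes at most 62.5 mm and 10.7 degrees, less where a joint would pass 70% of its speed; a pose out of reach is approached as far as the arm can. A call with a number of a shift or a turn outside -1 to 1 is refused whole. A call with a gripper value outside its range is refused whole. "hand" is the opening, from -1 (shut) to 1 (fully open), set as the call begins (left out, the last holds). The fingers move at their own pace and stop on an object; the grip force is fixed at half the most. Time passes only in rows, so rows that do not move let the fingers close. It gives the time, the measured TCP pose, the force, the opening and the grip force at its end, in the units of the state.
- get_obs(): the state, without advancing time (a new reading comes with each control period).
- capture(name): name is "scene" or "top"; returns a dict with "frame" (400x640x3 uint8, red, green, blue), "fov_y" (degrees; the focal length in pixels is half the picture's height over the tangent of half this angle, whatever the lens; pixels are square), "cx", "cy" (the principal point, pixels), "dist" ([k1, k2, p1, p2, k3] as OpenCV has them; the pictures are not rectified), "rvec" (rotation vector, rad) and "tvec" (3), from world to camera coordinates, as OpenCV has them. Camera axes: x right, y down, z forward; pixel columns grow to the right and rows downward; lengths in mm; the calibration is good to about 2 mm. A picture is of the moment at which its call begins. There is no depth.
- bot.close_job(): hands the job in; it is judged then, once.
Trained networks look in the newest picture that a camera, given by its name, has taken for a name from the list of things; names that differ only in an ending like _2 or _b are one class to them, and where a whole thing is asked for, a point or a joint stands for the part that bears it (a point fixed in the world has none). Each returns a list of dicts, best first, with "p" (0 to 1); they miss things now and then, are a little off and sometimes report something else, mostly with a low value. They report only what shows in the picture. A call takes as long as a camera call. They do not tell look-alikes from the thing itself.
- spot_in(query, camera): "at" ([row, column] in pixels, amid what is visible of it).
- trace(query, camera): "mask" (400x640 bool, what is visible of it) and "at" ([row, column] in pixels, amid what is visible of it).
- pinpoint(query, camera): "at" ([row, column] in pixels: a listed point, or the origin of a listed thing).
The state is a dict: "time": time; "joint_positions": joint angles; "dq": joint speeds; "tau": joint torques, N m; "tool_pos": TCP position; "tcp_rot": TCP orientation; "contact_force": force on the tool from outside, world axes, zero at the start; "moment": the same for the moment, N m; "grip_width": finger opening in mm; "finger_force": force on a finger pad.
Only numpy, scipy, OpenCV 4.12 (cv2) and the standard library are available. Lean on these libraries where they do the work, as an engineer would, in place of code of your own. Each camera call takes 0.05 s, during which the arm holds its last target. There are 200 camera calls.

## Task

Throw the splitter's gate lever to the red notch so that the hopper is shut, pour the whole rock sample from the steel jug into the hopper, and only then throw the lever to the green notch so that all of it drops into the two pans; stand the emptied jug back upright on its blue mat. After the sample has dropped, use the scraper block to wipe all the loose chips off the breaking plate into the red catch tray, and stand the scraper upright back on its black mat. Leave the jar, the bottle and the hammer where they are.

Things in the scene. Friction and masses are not known exactly. Their poses are not given: they have to be found in the camera images.
- splitter: fixed riffle splitter; origin under its centre on the bench; x from near to far pan, y to the lever end. Hopper mouth over the origin: 94 (x) by 242 mm (y), rim z 232, throat z 172 and 56 wide, curved gate 14 lower. End frames y +-137, 240 high, 120 wide. Four chutes drop alternately into two fixed pans: inside x 55 to 157 and -157 to -55, y +-123, 40 high
- gate (a joint): hopper gate with lever, rad; axle along splitter y at x 0, z 212 mm; lever in the plane y 155 mm, outside the end frame. 0 = shut: lever leans 0.55 from upright to -x, at the two red teeth. 1.10 = open: leans 0.55 to +x, at the two green teeth. Stops at 0 and 1.3. Turning takes 0.3 N m (3 N at the grip); stays where left
- gate_grip (a point): middle of the lever's black grip, 105 mm from the axle; the grip is 18 mm (x) by 16 mm (y) thick, from 82 to 128 mm from the axle; the fixed toothed quadrant below it reaches 74 mm from the axle. Axes: the splitter's, turned about y by the joint angle
- board: fixed breaking board; origin on the bench under the plate's centre. Dark steel plate z 45 mm, x +-85, y +-90, inside wooden rails 15 mm above it at +x, +y, -y (10 thick). Open at -x, where a fixed red catch tray stands against it: inside x -182 to -88, y +-97, rim z 38, floor z 3. x points away from the tray
- jug_mat: blue mat on which the jug stands, 130 x 130 x 4 mm, fixed; origin: centre of its underside
- scraper_mat: black rubber mat on which the scraper stands, 100 mm (x) by 150 mm (y), 4 mm thick, fixed; origin: centre of its underside
- jug: steel jug with the rock sample: 95 mm tall, 85 across the foot, 94 across the rim, wall 3, about 0.22 kg empty. Origin: centre of its underside, z through the mouth. Black handle on its -x side: upright bar 12 mm thick (y), 18 wide (x), z 19 to 85, its centre at x -78, struts to the jug at z 27 and 77, about 24 mm free between bar and wall
- jug_lip (a point): the pouring lip: the point of the jug's rim farthest from the handle, at jug x = 47 mm, z = 95 mm. Axes as the jug
- scraper: scraper block: heavy orange foot 52 mm (x) by 120 mm (y) by 22 mm high, and on it a yellow grip 24 mm (x) by 90 mm (y), from 22 to 70 mm above the underside. It wipes with its long side. Origin: centre of its underside, z up; about 0.25 kg
- bottle_a: white jar with a blue cap, 60 mm across, 130 mm tall, loose bystander; origin: centre of its underside
- bottle_b: amber bottle, 60 mm across, 140 mm tall, loose bystander; origin: centre of its underside
- hammer: hammer, about 270 mm long, lying on the bench, loose bystander; origin: centre of its underside, handle to its -x
- lump1: one brown or grey lump of the rock sample, about 25 mm across and 24 mm tall, 24 g; origin: its centre. May be absent
- lump2: one brown or grey lump of the rock sample, about 25 mm across and 24 mm tall, 24 g; origin: its centre. May be absent
- lump3: one brown or grey lump of the rock sample, about 25 mm across and 24 mm tall, 24 g; origin: its centre. May be absent
- lump4: one brown or grey lump of the rock sample, about 25 mm across and 24 mm tall, 24 g; origin: its centre. May be absent
- lump5: one brown or grey lump of the rock sample, about 25 mm across and 24 mm tall, 24 g; origin: its centre. May be absent
- lump6: one brown or grey lump of the rock sample, about 25 mm across and 24 mm tall, 24 g; origin: its centre. May be absent
- lump7: one brown or grey lump of the rock sample, about 25 mm across and 24 mm tall, 24 g; origin: its centre. May be absent
- chip1: loose pale stone chip on the breaking plate, 25 mm across, 10 mm thick, 12 g; origin: centre of its underside. May be absent
- chip2: loose pale stone chip on the breaking plate, 25 mm across, 10 mm thick, 12 g; origin: centre of its underside. May be absent
- chip3: loose pale stone chip on the breaking plate, 25 mm across, 10 mm thick, 12 g; origin: centre of its underside. May be absent
- chip4: loose pale stone chip on the breaking plate, 25 mm across, 10 mm thick, 12 g; origin: centre of its underside. May be absent
- chip5: loose pale stone chip on the breaking plate, 25 mm across, 10 mm thick, 12 g; origin: centre of its underside. May be absent
Mind the look-alikes: they are no part of the job. Of the things that look like the jug, the larger one is meant.

How it is judged:
By the outcome, as a careful person would: the job done as asked, in the order asked, and still so for the second after the job is handed in, with the robot touching nothing.
Of lump1, lump2, lump3, lump4, lump5, lump6, lump7 only 4 to 7 are there at a start; the rules pass over those that are not, and their reading is None.
Of chip1, chip2, chip3, chip4, chip5 only 3 to 5 are there at a start; the rules pass over those that are not, and their reading is None.
At some moment in a run one of scraper, jug may be knocked a few centimetres aside while the robot is not near it.
It also fails if it takes over 192 s, if anything falls off the work surface, if the arm or the gripper's body presses on something with over 40 N, if the wrist force passes 120 N, or if a joint passes its speed limit or range.

## Working session

There is one attempt and no reset: what is moved stays moved. The work goes in short steps, Python scripts to look and compute and a tool call to move; the robot and the scene stay as the last step left them, time stands still between calls to the robot, and variables do not carry over. Pictures are saved under pics/ and viewed, at most 15 in all, crops included, and the job is handed in when it is done.

Besides the shell and the picture viewer there is one more tool, called after "Request:" as name(argument=value, ...), one argument or row to a line, values as JSON. play_rows: Moves the arm, as the interface text tells. Shifts and turns lie within -1 to 1; 1 stands for 3 cm of shift or 8 degrees of turn. Its arguments: {"type":"object","properties":{"rows":{"type":"array"},"hand":{"type":"number"}},"required":["rows"]}

```bash
mkdir -p pics; ls; cat > h.py <<'E'
import numpy as np, cv2
from plant import get_obs, capture, bot, spot_in, trace, pinpoint
def K(c):
    f=200/np.tan(np.radians(c["fov_y"]/2)); return np.array([[f,0,c["cx"]],[0,f,c["cy"]],[0,0,1.]])
def proj(c,P):
    return cv2.projectPoints(np.array(P,float).reshape(-1,1,3),np.array(c["rvec"],float),np.array(c["tvec"],float),K(c),np.array(c["dist"],float))[0].reshape(-1,2)
def world(c,at,z):
    "pixel [row,col] -> world point on plane z"
    n=cv2.undistortPoints(np.array([[[at[1],at[0]]]],float),K(c),np.array(c["dist"],float)).ravel()
    R=cv2.Rodrigues(np.array(c["rvec"],float))[0]; o=-R.T@np.array(c["tvec"],float).ravel(); d=R.T@np.array([n[0],n[1],1])
    return o+d*(z-o[2])/d[2]
def save(c,name,crop=None,k=1):
    f=c["frame"]
    if crop: f=f[crop[0]:crop[1],crop[2]:crop[3]]
    cv2.imwrite("pics/"+name,cv2.resize(f[:,:,::-1],None,fx=k,fy=k,interpolation=cv2.INTER_CUBIC))
E
python3 - <<'E'
from h import *
np.set_printoptions(precision=1,suppress=True)
for n in("scene","top"):
    c=capture(n); save(c,n+"0.png",k=1.25)
    R=cv2.Rodrigues(np.array(c["rvec"],float))[0]; print(n,c["fov_y"],-R.T@np.array(c["tvec"]).ravel())
    for q,z in (("splitter",0),("gate_grip",300),("board",0),("jug_mat",0),("scraper_mat",0),("jug",4),("jug_lip",99),("scraper",4),("bottle_a",0),("bottle_b",0),("hammer",0),("lump1",50),("chip1",45)):
        for r in pinpoint(q,n)[:7]:
            if r["p"]>.2: print(q,round(r["p"],2),np.array(r["at"]),world(c,r["at"],z))
print(get_obs())
E
```

```text
pics
scene 56.936814838461274 [1082.4  112.9 1006.2]
splitter 0.81 [251.1 320.3] [541.2 -12.   -0. ]
splitter 0.34 [251.3 440.2] [469.7 349.6   0. ]
gate_grip 0.68 [261.7 222.1] [ 768.8 -175.6  300. ]
board 0.91 [252.8 442.9] [473.4 357.8  -0. ]
board 0.28 [262.8 227.5] [ 635.9 -280.6    0. ]
jug_mat 0.78 [207.1 260.9] [ 415.8 -242.2    0. ]
scraper_mat 0.79 [260.3 228.6] [ 627.2 -280.3    0. ]
jug 0.87 [207.4 256.6] [ 422.4 -254.6    4. ]
jug_lip 0.96 [150.4 253.4] [ 257.  -302.9   99. ]
scraper 0.81 [263.2 224.4] [ 640.8 -287.8    4. ]
bottle_a 0.89 [299.8 237.1] [ 741.9 -212.9    0. ]
bottle_a 0.77 [323.4 391.5] [722.2 223.8   0. ]
bottle_b 0.89 [299.8 237.1] [ 741.9 -212.9    0. ]
bottle_b 0.77 [323.4 391.5] [722.2 223.8   0. ]
hammer 0.9 [222.8 188. ] [ 523.  -458.7    0. ]
lump1 0.57 [197.1 254.9] [ 414.  -255.7   50. ]
chip1 0.59 [240.2 454.3] [450.6 379.6  45. ]
chip1 0.57 [228.6 464.6] [402.6 410.4  45. ]
chip1 0.47 [242.4 430.5] [472.1 310.3  45. ]
top 53.81888260508876 [ 435.3    5.4 1212.9]
splitter 0.65 [229.3 403.2] [ 400.  -240.2    0. ]
splitter 0.6 [178.5 332.8] [552
[... 1047 characters left out ...]
29.6 402.2] [ 400.5 -227.2   50. ]
lump1 0.51 [226.8 414.5] [ 409.3 -263.4   50. ]
chip1 0.59 [210.6 195.5] [446.1 386.2  45. ]
chip1 0.58 [199.8 218. ] [479.4 319.9  45. ]
chip1 0.53 [218.6 227.2] [424.1 290.8  45. ]
chip1 0.36 [224.8 189.7] [403.7 402.1  45. ]
chip1 0.32 [229.4 415.1] [ 401.5 -266.4   45. ]
{'time': 1.4, 'joint_positions': array([ 1. ,  0.3,  1.5, -0. ,  1.3, -0.1]), 'dq': array([-0.,  0., -0.,  0., -0., -0.]), 'tau': array([ -0. , -43.1, -24.4,   0.1,   0. ,   0. ]), 'tool_pos': array([225.9, 473.9, 240.7]), 'tcp_rot': array([3.1, 0. , 2.7]), 'contact_force': array([-0.4,  0.8, -0.2]), 'moment': array([-0., -0., -0.]), 'finger_force': 0.0, 'grip_width': 91.71821945333078}
```

View pics/top0.png

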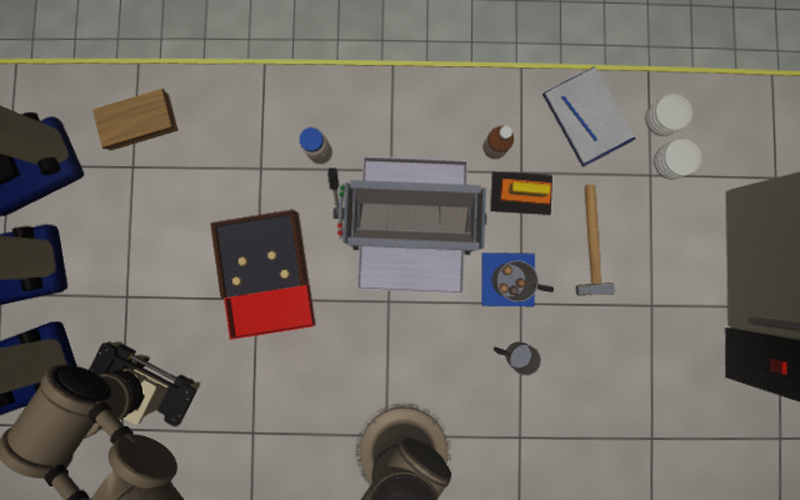

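View pics/scene0.png

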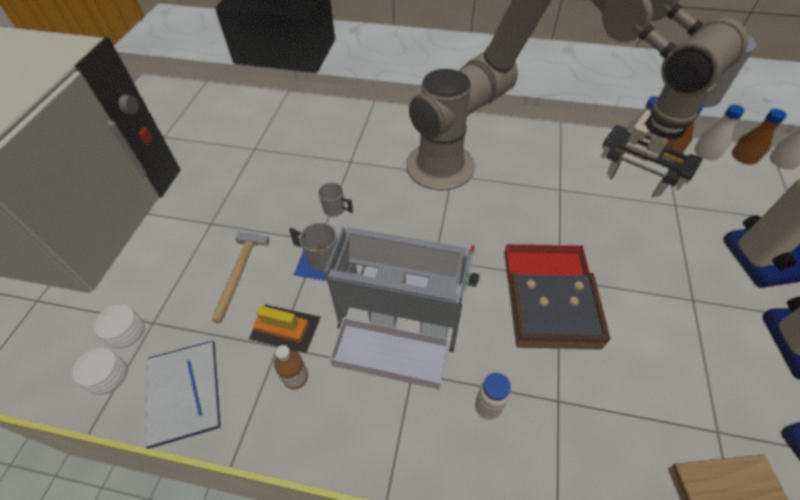

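```bash
cat > fit.py <<'E'
from h import *
from scipy.optimize import minimize
def box(x0,x1,y0,y1,z0,z1): return np.array([[x,y,z] for x in(x0,x1) for y in(y0,y1) for z in(z0,z1)],float)
def cyl(r,z0,z1,r1=None,cx=0):
    a=np.linspace(0,2*np.pi,24,endpoint=False); s=np.c_[np.cos(a),np.sin(a)]
    return np.r_[np.c_[s*r,np.full(24,z0)],np.c_[s*(r1 or r),np.full(24,z1)]]+[cx,0,0]
M={"splitter":[box(-60,60,131,143,0,240),box(-60,60,-143,-131,0,240),box(-50,50,-137,137,172,232),box(-28,28,-131,131,100,172),box(53,159,-125,125,0,40),box(-159,-53,-125,125,0,40)],
"board":[box(-85,95,-100,100,0,45),box(85,95,-100,100,0,60),box(-85,95,90,100,0,60),box(-85,95,-100,-90,0,60),box(-184,-86,-99,99,0,38)],
"jug":[cyl(42.5,0,95,47),box(-87,-69,-6,6,19,85),box(-80,-40,-5,5,23,31),box(-80,-40,-5,5,73,81)],
"scraper":[box(-26,26,-60,60,0,22),box(-12,12,-45,45,22,70)]}
def pose(p,z,P): 
    c,s=np.cos(p[2]),np.sin(p[2]); return P@np.array([[c,s,0],[-s,c,0],[0,0,1]])+[p[0],p[1],z]
def render(c,name,p,z):
    m=np.zeros((400,640),np.uint8)
    for P in M[name]: cv2.fillConvexPoly(m,cv2.convexHull((proj(c,pose(p,z,P))*16).round().astype(np.int32)),1,shift=4)
    return m>0
def getmask(q,n,near,c):
    px=proj(c,[near])[0]; rs=[r for r in trace(q,n) if r["p"]>.2]
    rs=[r for r in rs if np.hypot(r["at"][1]-px[0],r["at"][0]-px[1])<60]
    return max(rs,key=lambda r:r["p"])["mask"] if rs else None
def fit(name,p0,z,cams=("scene","top"),cap=None):
    data=[]
    for n in cams:
        c=cap[n] if cap else capture(n); m=getmask(name,n,[p0[0],p0[1],z+40],c)
        if m is not None: data.append((c,np.array(m,bool)))
    def cost(v):
        p=[p0[0]+v[0],p0[1]+v[1],p0[2]+v[2]/60]
        return sum(1-(lambda r:(r&m).sum()/max((r|m).sum(),1))(render(c,name,p,z)) for c,m in data)/max(len(data),1)
    best=min((minimize(cost,[0,0,d],method="Nelder-Mead",options=dict(initial_simplex=[[0,0,d],[12,0,d],[0,12,d],[0,0,d+9]],xatol=.1,fatol=1e-4)) for d in (-12,0,12)),key=lambda r:r.fun)
    v=best.x; return np.array([p0[0]+v[0],p0[1]+v[1],p0[2]+v[2]/60]),best.fun,len(data)
def overlay(c,items,name,crop,k):
    f=c["frame"].copy()[:,:,::-1].copy(); f=cv2.resize(f,None,fx=k,fy=k,interpolation=cv2.INTER_CUBIC)
    for n,p,z in items:
        for P in M[n]: cv2.polylines(f,[cv2.convexHull(((proj(c,pose(p,z,P))+.5)*k).astype(np.int32))],True,(0,255,255),1)
    a,b,d,e=[int(x*k) for x in crop]; cv2.imwrite("pics/"+name,f[a:b,d:e])
E
cat > a.py <<'E'
from fit import *
np.set_printoptions(precision=3,suppress=True)
cap={n:capture(n) for n in("scene","top")}
it=[]
for n,p,z in(("splitter",[545,-17,-.05],0),("board",[475,358,.1],0),("jug",[416,-247,1.4],4),("scraper",[626,-283,1.57],4)):
    r=fit(n,p,z,cap=cap); print(n,*r); it.append((n,r[0],z))
    for cam in cap:
        print(cam,fit(n,p,z,(cam,),cap)[:2])
overlay(cap["top"],it,"ov_top.png",(110,290,160,460),2.6)
overlay(cap["scene"],it,"ov_scene.png",(160,320,190,500),2.5)
E
python3 a.py
```

```text
splitter [547.318 -10.096  -0.032] 0.11802505913722033 2
scene (array([546.927, -10.257,  -0.032]), np.float64(0.1592866988283942))
top (array([547.813,  -9.23 ,  -0.018]), np.float64(0.07332433648223124))
board [464.378 352.322   0.173] 0.03957419269504753 2
scene (array([466.809, 352.932,   0.171]), np.float64(0.03572593800978796))
top (array([464.704, 353.027,   0.177]), np.float64(0.033812218836163144))
jug [ 416.705 -250.908    1.365] 0.5906998158379374 2
scene (array([ 416. , -247. ,    1.2]), np.float64(1.0))
top (array([ 416.705, -250.908,    1.365]), np.float64(0.1813996316758748))
scraper [ 635.26  -288.209    3.056] 0.084362960924601 2
scene (array([ 634.955, -287.298,   -0.101]), np.float64(0.09868421052631582))
top (array([ 635.206, -288.314,    3.07 ]), np.float64(0.05972045743329102))
```

View pics/ov_top.png

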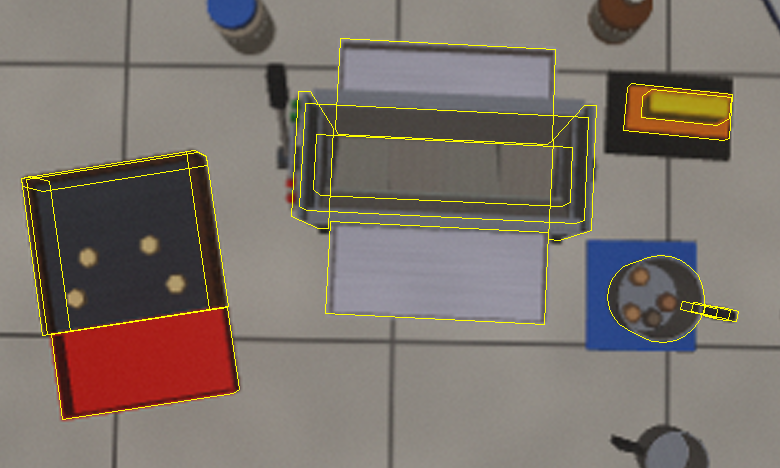

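View pics/ov_scene.png

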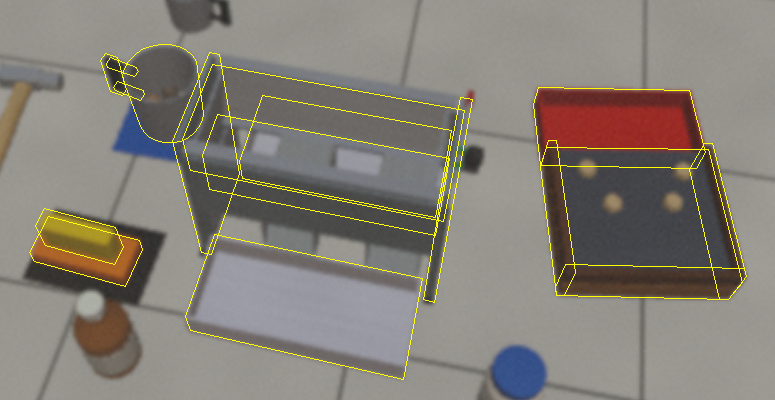

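```bash
cat >> h.py <<'E'
from scipy.spatial.transform import Rotation as Ro
import json
def pose_now():
    o=get_obs(); return np.array(o["tool_pos"]),Ro.from_euler("xyz",o["tcp_rot"]),o
def rows(p,R,n=None,p0=None,R0=None):
    "rows to reach p,R"
    if p0 is None: p0,R0,_=pose_now()
    if R is None: R=R0
    d=(np.array(p)-p0)/30; w=np.degrees((R*R0.inv()).as_rotvec())/8
    m=max(abs(d).max(),abs(w).max(),np.linalg.norm(d)*30/60,np.linalg.norm(w)*8/10.5); n=n or int(np.ceil(m))
    print(n,"x",np.round([*(d/n),*(w/n)],3).tolist())
def tool(z,y):
    "rotation with tool z and closing axis y"
    z=np.array(z,float);z/=np.linalg.norm(z); y=np.array(y,float); y-=z*(y@z); y/=np.linalg.norm(y)
    return Ro.from_matrix(np.c_[np.cross(y,z),y,z])
S=np.array([547.4,-9.9,0]); SY=-.03
def spl(v): 
    c,s=np.cos(SY),np.sin(SY); return S+np.array([c*v[0]-s*v[1],s*v[0]+c*v[1],v[2]])
def sdir(v):
    return spl(v)-S
def lever(th,r):
    a=th-.55; u=np.array([np.sin(a),0,np.cos(a)]); p=spl(np.array([0,155,212])+u*r)
    return p,tool(-sdir(u),sdir([np.cos(a),0,-np.sin(a)])),tool(-sdir(u),-sdir([np.cos(a),0,-np.sin(a)]))
def log():
    p,R,o=pose_now(); open("log.txt","a").write(json.dumps([list(map(float,o["joint_positions"])),p.tolist(),list(map(float,o["tcp_rot"]))])+"\n")
E
python3 - <<'E'
from h import *
np.set_printoptions(precision=3,suppress=True)
c=capture("top"); print(world(c,[142.8,266.7],301),world(c,[141.1,264],301)); log()
p0,R0,o=pose_now(); print(o["tcp_rot"],R0.as_matrix())
p,Ra,Rb=lever(1.1,110-5+60); print(p,lever(1.1,105)[0])
for R in(Ra,Rb): rows(p,R)
c2=capture("scene"); print(proj(c2,lever(1.1,105)[0]),proj(c,lever(1.1,105)[0]))
E
```

```text
[604.923 140.929 301.   ] [608.839 147.354 301.   ]
[3.141 0.    2.697] [[-0.903  0.43   0.   ]
 [ 0.43   0.903  0.   ]
 [-0.     0.    -1.   ]]
[638.254 142.443 352.667] [606.907 143.384 301.515]
14 x [0.982, -0.789, 0.266, -0.155, 0.254, -0.576]
14 x [0.982, -0.789, 0.266, 0.284, 0.173, 0.986]
[[379.68  223.344]] [[265.641 141.902]]
```

Request:
play_rows(
  rows=[
    [[0.98,-0.79,0.27],[-0.155,0.254,-0.576]],
    [[0.98,-0.79,0.27],[-0.155,0.254,-0.576]],
    [[0.98,-0.79,0.27],[-0.155,0.254,-0.576]],
    [[0.98,-0.79,0.27],[-0.155,0.254,-0.576]],
    [[0.98,-0.79,0.27],[-0.155,0.254,-0.576]],
    [[0.98,-0.79,0.27],[-0.155,0.254,-0.576]],
    [[0.98,-0.79,0.27],[-0.155,0.254,-0.576]],
    [[0.98,-0.79,0.27],[-0.155,0.254,-0.576]],
    [[0.98,-0.79,0.27],[-0.155,0.254,-0.576]],
    [[0.98,-0.79,0.27],[-0.155,0.254,-0.576]],
    [[0.98,-0.79,0.27],[-0.155,0.254,-0.576]],
    [[0.98,-0.79,0.27],[-0.155,0.254,-0.576]],
  ],
)

```text
time: 3.9
tool_pos: [579.5, 188.7, 338.2]
tcp_rot: [-2.663, -0.039, 1.7]
contact_force: [1.0, 0.7, -0.3]
grip_width: 91.7
finger_force: 0.0
```

```bash
python3 - <<'E'
from h import *
np.set_printoptions(precision=3,suppress=True)
log(); p0,R0,o=pose_now(); print(p0,o["joint_positions"])
rows(lever(1.1,165)[0],lever(1.1,165)[1]);
a,b=lever(1.1,165)[:2]; rows(lever(1.1,100)[0],b,None,a,b)
E
```

```text
[579.471 188.731 338.175] [0.164 0.793 0.577 0.065 2.247 0.053]
2 x [0.98, -0.771, 0.242, -0.152, 0.25, -0.565]
2 x [-0.566, 0.017, -0.924, 0.0, 0.0, 0.0]
```

Request:
play_rows(
  rows=[
    [[0.98,-0.77,0.24],[-0.152,0.25,-0.565]],
    [[0.98,-0.77,0.24],[-0.152,0.25,-0.565]],
    [[0,0,0],[0,0,0]],
  ],
)

```text
time: 4.28
tool_pos: [616.2, 138.6, 365.0]
tcp_rot: [-2.562, -0.0, 1.552]
contact_force: [-0.8, 0.8, -2.0]
grip_width: 91.6
finger_force: 0.0
```

```bash
python3 - <<'E'
from h import *
np.set_printoptions(precision=3,suppress=True)
log(); p0,R0,o=pose_now(); print(p0,o["joint_positions"])
a,b=lever(1.1,100)[:2]; rows(a,b,3)
c=capture("top"); save(c,"t1.png",(90,250,200,420),3.5)
E
```

```text
[616.211 138.575 365.039] [0.075 1.022 0.073 0.104 2.622 0.169]
3 x [-0.132, 0.054, -0.753, -0.003, -0.07, -0.026]
```

View pics/t1.png

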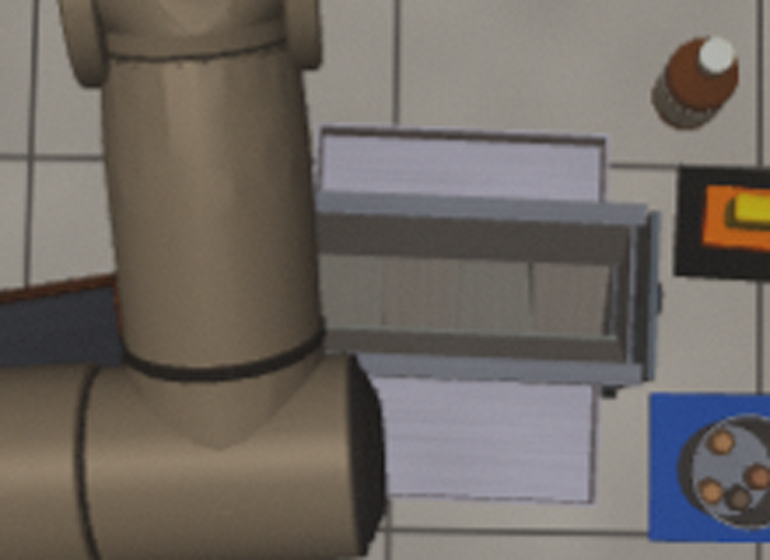

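```bash
python3 - <<'E'
from h import *
V=tool([0,0,-1],sdir([1,0,0])); a=spl([60,155,365]); rows(a,V,5)
b=spl([60,155,307]); rows(b,V,3,a,V); c=spl([-70,155,307]); rows(c,V,8,b,V)
E
```

```text
5 x [-0.022, 0.021, -0.001, -0.021, -0.831, -0.02]
3 x [0.0, 0.0, -0.644, 0.0, 0.0, 0.0]
8 x [-0.541, 0.016, 0.0, 0.0, 0.0, 0.0]
```

Request:
play_rows(
  rows=[
    [[-0.02,0.02,0],[-0.02,-0.83,-0.02]],
    [[-0.02,0.02,0],[-0.02,-0.83,-0.02]],
    [[-0.02,0.02,0],[-0.02,-0.83,-0.02]],
    [[-0.02,0.02,0],[-0.02,-0.83,-0.02]],
    [[-0.02,0.02,0],[-0.02,-0.83,-0.02]],
    [[0,0,0],[0,0,0]],
  ],
)

```text
time: 5.08
tool_pos: [607.3, 145.4, 369.1]
tcp_rot: [3.141, 0.0, 1.545]
contact_force: [0.5, -0.2, -0.2]
grip_width: 92.1
finger_force: 0.0
```

```bash
python3 - <<'E'
from h import *
np.set_printoptions(precision=3,suppress=True)
log(); p0,R0,o=pose_now(); print(o["joint_positions"],spl([60,155,307]))
V=tool([0,0,-1],sdir([1,0,0])); b=spl([60,155,307]); rows(b,V,3)
E
```

```text
[ 0.112  0.488  0.953 -0.     1.701  0.138] [612.022 143.231 307.   ]
3 x [0.052, -0.024, -0.69, 0.001, 0.001, -0.01]
```

Request:
play_rows(
  rows=[
    [[0.05,-0.02,-0.69],[0,0,0]],
    [[0.05,-0.02,-0.69],[0,0,0]],
    [[0.05,-0.02,-0.69],[0,0,0]],
    [[0,0,0],[0,0,0]],
    [[-0.54,0.016,0],[0,0,0]],
    [[-0.54,0.016,0],[0,0,0]],
    [[-0.54,0.016,0],[0,0,0]],
    [[-0.54,0.016,0],[0,0,0]],
  ],
)

```text
time: 6.08
tool_pos: [551.5, 144.3, 307.4]
tcp_rot: [3.138, -0.0, 1.542]
contact_force: [3.9, -0.0, 2.8]
grip_width: 92.1
finger_force: 1.7
```

Request:
play_rows(
  rows=[
    [[-0.54,0.016,0],[0,0,0]],
    [[-0.54,0.016,0],[0,0,0]],
    [[-0.54,0.016,0],[0,0,0]],
    [[-0.54,0.016,0],[0,0,0]],
    [[0,0,0],[0,0,0]],
  ],
)

```text
time: 6.7
tool_pos: [485.6, 146.2, 306.7]
tcp_rot: [3.141, 0.0, 1.542]
contact_force: [-0.6, -0.3, 0.3]
grip_width: 91.9
finger_force: 0.0
```

```bash
python3 - <<'E'
from h import *
np.set_printoptions(precision=3,suppress=True)
log(); p0,R0,o=pose_now(); print(o["contact_force"],spl([-87,155,307]))
rows(spl([-85,155,307]),None,3)
E
```

```text
[-0.561 -0.256  0.33 ] [465.088 147.64  307.   ]
3 x [-0.206, 0.015, 0.003, 0.0, 0.0, 0.0]
```

Request:
play_rows(
  rows=[
    [[-0.2,0.015,0],[0,0,0]],
    [[-0.2,0.015,0],[0,0,0]],
    [[-0.2,0.015,0],[0,0,0]],
    [[-0.1,0,0],[0,0,0]],
    [[0,0,0],[0,0,0]],
  ],
)

```text
time: 7.32
tool_pos: [466.4, 147.2, 306.2]
tcp_rot: [3.137, 0.0, 1.541]
contact_force: [9.2, 0.0, 1.1]
grip_width: 92.0
finger_force: 3.9
```

Request:
play_rows(
  rows=[
    [[0.15,0,0],[0,0,0]],
    [[0,0,0.9],[0,0,0]],
    [[0,0,0.9],[0,0,0]],
    [[0,0,0.9],[0,0,0]],
    [[0,-1,0.3],[0,0,0]],
    [[0,-1,0.3],[0,0,0]],
    [[0,-1,0],[0,0,0]],
    [[0,-1,0],[0,0,0]],
    [[0,-1,0],[0,0,0]],
    [[0,-1,0],[0,0,0]],
  ],
)

```text
time: 8.57
tool_pos: [468.4, -33.3, 404.0]
tcp_rot: [-3.138, -0.0, 1.542]
contact_force: [0.2, 0.3, -0.2]
grip_width: 92.0
finger_force: 0.0
```

```bash
cat > kin.py <<'E'
from h import *
from scipy.optimize import least_squares
ax=lambda a,t:Ro.from_rotvec(np.array(a)*t)
def fk(q,k):
    # k: d1,a1,e,L2,L3,L3x(perp),Lt,  tool roll offset
    d1,a1,e,L2,L3,o3,Lt,r,ex,ey=k
    R=ax([0,0,1],q[0]); p=np.array([0,0,d1])+R.apply([a1,e,0])
    R=R*ax([0,1,0],q[1]); p=p+R.apply([0,0,L2])
    R=R*ax([0,1,0],q[2]); p=p+R.apply([o3,0,L3])
    R=R*ax([0,0,1],q[3])*ax([0,1,0],q[4]); p=p+R.apply([ex,ey,0])
    R=R*ax([0,0,1],q[5]+r); p=p+R.apply([0,0,Lt]); return p,R
if __name__=="__main__":
    np.set_printoptions(precision=3,suppress=True)
    D=[json.loads(l) for l in open("log.txt")]
    def res(k):
        o=[]
        for q,p,e in D:
            P,R=fk(q,k); o+=list(P-p)+list(300*(R.inv()*Ro.from_euler("xyz",e)).as_rotvec())
        return o+list(np.array([k[1],k[2],k[5],k[8],k[9]])*1e-3)
    best=None
    for r0 in(0,1.57,3.14,-1.57):
        for L in((400,400),(300,400)):
            s=least_squares(res,[300,0,0,L[0],L[1],0,200,r0,0,0])
            if best is None or s.cost<best.cost: best=s
    print(best.cost,best.x); print(np.round(res(best.x),1).reshape(-1)[:-5].reshape(-1,6)); json.dump(best.x.tolist(),open("k.json","w"))
E
python3 - <<'E'
from h import *
log(); print(get_obs()["tool_pos"])
E
python3 kin.py; cat log.txt
python3 - <<'E'
from h import *
c=capture("top"); save(c,"t2.png",(110,290,160,460),2.6)
E
```

```text
[468.43833751 -33.28600452 403.96881568]
0.003994054879097262 [222.889  -0.015  76.254 506.203 379.598  46.502 304.072   1.571  -0.017
   0.146]
[[-0. -0.  0. -0.  0.  0.]
 [ 0.  0. -0. -0.  0.  0.]
 [-0.  0.  0. -0.  0.  0.]
 [ 0.  0. -0. -0.  0.  0.]
 [-0. -0.  0. -0.  0.  0.]
 [-0.  0. -0. -0.  0.  0.]]
[[0.9800176293982129, 0.341987834570681, 1.5241159976211955, 4.534390418476596e-06, 1.2753817653700783, -0.146016533065037], [225.8731446835762, 473.94406299271304, 240.74123340040668], [3.141486105612956, 1.1284516141740752e-05, 2.6968291687627204]]
[[0.16374320268403275, 0.7932739616970316, 0.5773364793214721, 0.0647635456527358, 2.2473101875540804, 0.053339890946244015], [579.470966705865, 188.73082345031202, 338.1750460583345], [-2.66324449295077, -0.038968310906735804, 1.6999915092418854]]
[[0.07485303185692407, 1.021990200500759, 0.07307990296954385, 0.10412819837123787, 2.621586466721199, 0.16872644977192744], [616.2105888495515, 138.57487627157437, 365.0386519173931], [-2.5621448173894414, -0.00045466681730066405, 1.5518832307303636]]
[[0.11248719866598333, 0.4878878741834652, 0.9527170253842534, -0.00043396311031027393, 1.7007338093048068, 0.13808643362159323], [607.3101433305166, 145.35845988058344, 369.1328068034513], [3.1412818854782016, 0.00039123800598295233, 1.545140746875186]]
[[0.14150422331877943, 0.2643542608609919, 1.451028995890875, -0.00032437568888281864, 1.4257050779478655, 0.17001020701874947], [485.5833346621914, 146.2471576457781, 306.7254257125167], [3.1410413036035894, 0.0002310376244758494, 1.542337097588597]]
[[-0.23418593076967129, 0.1631850695533965, 1.32319223528458, -0.00025000973085756304, 1.6586073969743433, -0.2050560312424044], [468.4383375073451, -33.28600452157864, 403.9688156813219], [-3.138220946335071, -0.00044679359282340236, 1.5416441710077828]]
```

View pics/t2.png

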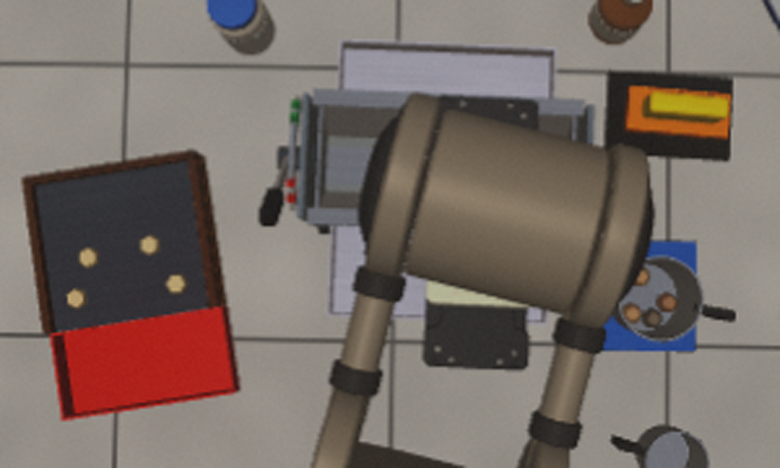

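```bash
cat > ik.py <<'E'
from kin import *
k=json.load(open("k.json"))
LO=np.array([-2.53,-.77,.04,-1,.28,-3.11]);HI=np.array([2.53,2.02,2.7,4.14,2.66,3.11])
def ik(p,R,q0):
    f=lambda q:np.r_[(fk(q,k)[0]-p)/10,30*(fk(q,k)[1].inv()*R).as_rotvec()]
    s=least_squares(f,np.clip(q0,LO+.011,HI-.011),bounds=(LO+.01,HI-.01)); return s.x,np.abs(s.fun).max()
def jugpose(lip,psi,t):
    "origin, R of the jug with lip at given point"
    R=Ro.from_euler("z",psi)*Ro.from_euler("y",t); return np.array(lip)-R.apply([47,0,95]),R
def grasp(o,R,a,sg,h=55,adv=0):
    z=np.array([np.cos(a),0,-np.sin(a)]); T=R*tool(z,[0,sg,0])
    return o+R.apply(np.array([-78,0,h])+z*(5+adv)),T
E
cat > s.py <<'E'
from ik import *
np.set_printoptions(precision=2,suppress=True)
o0=np.array([416.7,-250.9,4]);R0=Ro.from_euler("z",1.365)
for a in np.radians([15,30,45,60]):
  for sg in(1,-1):
    starts=[]
    for j4 in(-.8,0,1.5,3):
      for j6 in(-2,0,2):
        q,e=ik(*grasp(o0,R0,a,sg),[-.7,.5,1.5,j4,1.5,j6])
        if e<.05 and not any(np.abs(q-x).max()<.1 for x in starts): starts.append(q)
    for q0 in starts:
      for psi in(0,.8,1.54):
        q=q0;bad=None
        dirv=np.array([np.cos(psi),np.sin(psi),0])
        lip=S+[0,0,300]+(-70 if psi>1 else -20)*dirv
        o1=o0+[0,0,240]
        for u in np.linspace(0,1,6)[1:]:
            q,e=ik(*grasp(o0+u*(o1-o0),R0,a,sg),q)
            if e>.05: bad=("lift",u);break
        o2,_=jugpose(lip,psi,0)
        if not bad:
          for u in np.linspace(0,1,10)[1:]:
            q,e=ik(*grasp(o1+u*(o2-o1),Ro.from_euler("z",1.365+u*(psi-1.365)),a,sg),q)
            if e>.05: bad=("go",u);break
        if not bad:
          for t in np.radians(np.arange(5,141,5)):
            lz=lip*[1,1,0]+[0,0,330-80*min(1,np.degrees(t)/90)]
            qn,e=ik(*grasp(*jugpose(lz,psi,t),a,sg),q)
            if e>.05 or np.abs(qn-q).max()>.8: bad=("tilt",round(np.degrees(t)),e,np.abs(qn-q).max());break
            q=qn
        if not bad or bad[0]=="tilt" and bad[1]>100: print(round(np.degrees(a)),sg,psi,bad,q0,q)
E
time python3 s.py
```

```text
15 1 1.54 ('tilt', 105, np.float64(1.1124151717799289), np.float64(0.06538754795927404)) [-1.17  1.13  1.22  0.64  1.96  2.02] [-0.09  0.33  1.25 -0.44  1.54  3.09]
15 -1 0.8 None [-1.17  1.13  1.22  0.64  1.96 -1.12] [ 0.18  0.97  0.54 -0.95  2.44  0.46]
15 -1 1.54 ('tilt', 140, np.float64(1.6277889234546001), np.float64(0.04156607069485796)) [-1.17  1.13  1.22  0.64  1.96 -1.12] [ 0.28  0.51  1.34 -0.98  1.69  0.4 ]
30 -1 0 ('tilt', 115, np.float64(0.6063811555521624), np.float64(0.06467241961824355)) [-1.14  0.99  1.32  0.55  1.75 -1.11] [-0.11  0.84  0.58 -0.16  2.59  1.36]
30 -1 0.8 ('tilt', 130, np.float64(0.3264500114829283), np.float64(0.07238294690083302)) [-1.14  0.99  1.32  0.55  1.75 -1.11] [ 0.16  0.88  0.68 -0.92  2.39  0.5 ]
30 -1 1.54 ('tilt', 120, np.float64(0.2321268032495813), np.float64(0.06119697588430506)) [-1.14  0.99  1.32  0.55  1.75 -1.11] [ 0.19  0.44  1.35 -0.93  1.62  0.3 ]
45 -1 0 ('tilt', 105, np.float64(0.6759016449863395), np.float64(0.054641103093468146)) [-1.1   0.86  1.43  0.46  1.52 -1.08] [-0.11  0.82  0.68 -0.18  2.6   1.35]
45 -1 0.8 ('tilt', 120, np.float64(1.1634682846572695), np.float64(0.02489630024592282)) [-1.1   0.86  1.43  0.46  1.52 -1.08] [ 0.15  0.86  0.77 -0.97  2.38  0.5 ]
45 -1 1.54 ('tilt', 105, np.float64(0.7396127273962568), np.float64(0.047500966670888545)) [-1.1   0.86  1.43  0.46  1.52 -1.08] [ 0.13  0.42  1.38 -0.94  1.56  0.28]
60 -1 0.8 ('tilt', 105, np.float64(0.5361309175976491), np.float64(0.0532441385628849)) [-1.03  0.73  1.55  0.36  1.28 -1.01] [ 0.12  0.79  0.91 -0.94  2.32  0.55]
real	0m8.320s
user	0m8.767s
sys	0m0.100s
```

```bash
sed -i 's/np.radians(\[15,30,45,60\])/np.radians([15,20,25])/; s/for sg in(1,-1)/for sg in(-1,)/; s/for psi in(0,.8,1.54)/for psi in(.9,1.1,1.25,1.4,1.54)/; s/psi>1 else -20/psi>.85 else -20/; s/141,5/151,5/' s.py; python3 s.py
cat > p1.py <<'E'
from ik import *
np.set_printoptions(precision=2,suppress=True)
o0=np.array([416.7,-250.9,4]);R0=Ro.from_euler("z",1.365);a=np.radians(20)
P,T=grasp(o0,R0,a,-1,57,-100); p0,Rn,o=pose_now(); q=np.array(o["joint_positions"])
print(P)
A=P+[0,0,180]
w=(T*Rn.inv()).as_rotvec(); print(np.degrees(w))
for u in np.linspace(0,1,13)[1:]:
    q,e=ik(p0+u*(A-p0),Ro.from_rotvec(u*w)*Rn,q); print(q,round(e,3))
rows(A,T); rows(P,T,None,A,T)
q,e=ik(P,T,q);print(q,e)
E
python3 p1.py
```

```text
15 -1 0.9 ('tilt', 150, np.float64(0.7417226821978804), np.float64(0.036890970360664244)) [-1.17  1.13  1.22  0.64  1.96 -1.12] [ 0.19  0.87  0.83 -0.96  2.3   0.53]
15 -1 1.1 ('tilt', 145, np.float64(0.06538795303742241), np.float64(0.05760932301667476)) [-1.17  1.13  1.22  0.64  1.96 -1.12] [ 0.22  0.73  1.01 -0.93  2.09  0.51]
15 -1 1.25 ('tilt', 145, np.float64(0.9791022551337046), np.float64(0.038656951593397215)) [-1.17  1.13  1.22  0.64  1.96 -1.12] [ 0.26  0.67  1.12 -0.97  1.97  0.49]
15 -1 1.4 ('tilt', 140, np.float64(0.40593520771750613), np.float64(0.04621573368744758)) [-1.17  1.13  1.22  0.64  1.96 -1.12] [ 0.26  0.57  1.24 -0.94  1.81  0.43]
15 -1 1.54 ('tilt', 140, np.float64(1.6277889234546001), np.float64(0.04156607069485796)) [-1.17  1.13  1.22  0.64  1.96 -1.12] [ 0.28  0.51  1.34 -0.98  1.69  0.4 ]
20 -1 0.9 ('tilt', 145, np.float64(0.7906918179560508), np.float64(0.036622313612458046)) [-1.16  1.09  1.25  0.61  1.89 -1.12] [ 0.18  0.84  0.86 -0.96  2.29  0.53]
20 -1 1.1 ('tilt', 140, np.float64(0.20386080189758604), np.float64(0.05273545669111068)) [-1.16  1.09 
[... 1385 characters left out ...]
32]
[ 382.52 -414.64   93.49]
[69.67 -8.49 -8.85]
[-0.37  0.16  1.36  0.1   1.65 -0.32] 0.0
[-0.5   0.18  1.38  0.19  1.66 -0.44] 0.0
[-0.63  0.21  1.39  0.27  1.69 -0.55] 0.0
[-0.74  0.25  1.39  0.34  1.73 -0.64] 0.0
[-0.84  0.31  1.37  0.39  1.78 -0.72] 0.0
[-0.92  0.38  1.34  0.44  1.84 -0.78] 0.0
[-0.99  0.46  1.3   0.49  1.91 -0.83] 0.0
[-1.06  0.55  1.24  0.53  1.98 -0.86] 0.0
[-1.11  0.64  1.18  0.57  2.06 -0.88] 0.0
[-1.16  0.74  1.1   0.61  2.14 -0.88] 0.0
[-1.2   0.84  1.    0.66  2.23 -0.86] 0.0
[-1.23  0.94  0.9   0.73  2.33 -0.82] 0.0
13 x [-0.221, -0.97, -0.334, 0.67, -0.082, -0.085]
6 x [0.0, 0.0, -1.0, 0.0, 0.0, 0.0]
[-1.23  1.14  0.97  0.6   2.11 -1.03] 9.908376341627445e-11
```

Request:
play_rows(
  rows=[
    [[-0.22,-0.97,-0.33],[0.67,-0.082,-0.085]],
    [[-0.22,-0.97,-0.33],[0.67,-0.082,-0.085]],
    [[-0.22,-0.97,-0.33],[0.67,-0.082,-0.085]],
    [[-0.22,-0.97,-0.33],[0.67,-0.082,-0.085]],
    [[-0.22,-0.97,-0.33],[0.67,-0.082,-0.085]],
    [[-0.22,-0.97,-0.33],[0.67,-0.082,-0.085]],
    [[-0.22,-0.97,-0.33],[0.67,-0.082,-0.085]],
    [[-0.22,-0.97,-0.33],[0.67,-0.082,-0.085]],
    [[-0.22,-0.97,-0.33],[0.67,-0.082,-0.085]],
    [[-0.22,-0.97,-0.33],[0.67,-0.082,-0.085]],
    [[-0.22,-0.97,-0.33],[0.67,-0.082,-0.085]],
    [[-0.22,-0.97,-0.33],[0.67,-0.082,-0.085]],
  ],
)

```text
time: 10.12
tool_pos: [389.8, -382.4, 285.3]
tcp_rot: [3.118, -1.134, 1.397]
contact_force: [0.4, -0.5, 0.3]
grip_width: 91.3
finger_force: 0.0
```

Request:
play_rows(
  rows=[
    [[-0.22,-0.97,-0.33],[0.67,-0.082,-0.085]],
    [[0,0,0],[0,0,0]],
  ],
)

```text
time: 10.38
tool_pos: [382.4, -412.2, 271.7]
tcp_rot: [-3.137, -1.231, 1.356]
contact_force: [0.2, 0.1, -0.0]
grip_width: 91.8
finger_force: 0.0
```

```bash
cat > p2.py <<'E'
from fit import *
from ik import *
np.set_printoptions(precision=3,suppress=True)
cap={n:capture(n) for n in("scene","top")}
r=fit("jug",[416.7,-250.9,1.365],4,cap=cap); print(*r)
r2=fit("jug",[416.7,-250.9,1.365],4,("top",),cap=cap); print(*r2)
for n in cap: print(n,[ (q["p"],np.array(q["at"]),world(cap[n],q["at"],99)) for q in pinpoint("jug_lip",n)[:2]], spot_in("lump1",n).__len__())
it=[("jug",r2[0],4)]
overlay(cap["scene"],it,"j_scene.png",(130,240,180,330),5)
a=np.radians(20);o0=np.r_[r2[0][:2],4];R0=Ro.from_euler("z",r2[0][2])
P,T=grasp(o0,R0,a,-1,57,-100); G,_=grasp(o0,R0,a,-1,57,0)
rows(P,T); rows(G,T,4,P,T); print(P,G)
E
python3 p2.py
```

```text
[ 417.939 -249.493    1.344] 0.6060185185185185 2
[ 417.939 -249.493    1.344] 0.21203703703703702 1
scene [(0.64, array([196. , 268.6]), array([ 435.968, -196.274,   99.   ])), (0.63, array([151.4, 256.3]), array([ 259.658, -291.672,   99.   ]))] 0
top [(0.88, array([217.7, 396.6]), array([ 435.233, -201.26 ,   99.   ]))] 4
7 x [-0.017, -0.01, -0.873, 0.001, 0.004, -0.02]
4 x [0.176, 0.763, -0.285, 0.0, 0.0, 0.0]
[ 380.34  -412.483   93.492] [ 401.462 -320.918   59.29 ]
```

View pics/j_scene.png

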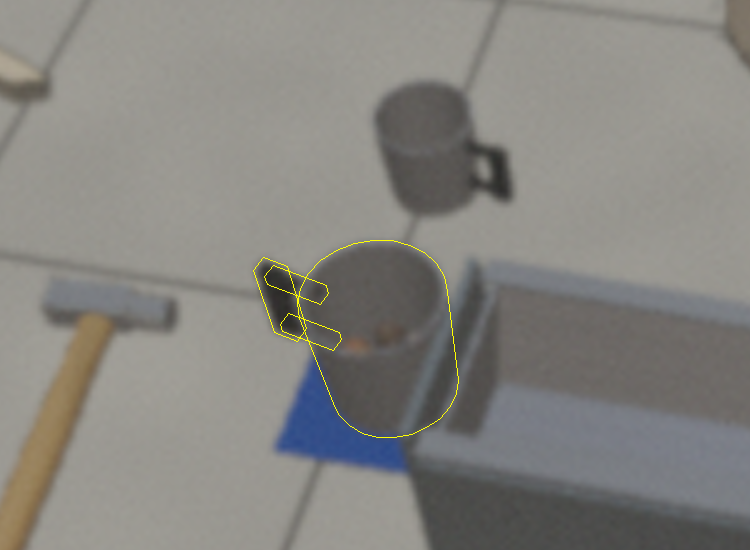

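Request:
play_rows(
  rows=[
    [[-0.01,0,-0.87],[0,0,0]],
    [[-0.01,0,-0.87],[0,0,0]],
    [[-0.01,0,-0.87],[0,0,-0.05]],
    [[-0.01,0,-0.87],[0,0,-0.05]],
    [[-0.01,0,-0.87],[0,0,-0.04]],
    [[-0.01,0,-0.87],[0,0,0]],
    [[-0.01,0,-0.87],[0,0,0]],
    [[0,0,0],[0,0,0]],
    [[0.176,0.763,-0.285],[0,0,0]],
    [[0.176,0.763,-0.285],[0,0,0]],
    [[0,0,0],[0,0,0]],
  ],
)

```text
time: 12.2
tool_pos: [392.4, -364.3, 76.6]
tcp_rot: [3.132, -1.224, 1.353]
contact_force: [0.4, 0.3, 0.0]
grip_width: 91.7
finger_force: 0.0
```

```bash
python3 - <<'E'
from ik import *
o0=np.array([417.9,-249.8,4]);R0=Ro.from_euler("z",1.35)
G,T=grasp(o0,R0,np.radians(20),-1,57,0); rows(G,T,3); print(pose_now()[0],G)
E
```

```text
3 x [0.105, 0.478, -0.192, -0.004, 0.009, 0.013]
[ 392.43072446 -364.33061409   76.55549877] [ 401.84647325 -321.32202171   59.28989928]
```

Request:
play_rows(
  rows=[
    [[0.105,0.478,-0.192],[0,0,0]],
    [[0.105,0.478,-0.192],[0,0,0]],
    [[0.105,0.478,-0.192],[0,0,0]],
    [[0,0,0],[0,0,0]],
  ],
)

```text
time: 12.7
tool_pos: [401.6, -322.7, 59.2]
tcp_rot: [3.13, -1.223, 1.354]
contact_force: [-0.3, -1.2, 0.0]
grip_width: 91.8
finger_force: 0.0
```

Request:
play_rows(
  hand=-1,
  rows=[
    [[0,0,0],[0,0,0]],
    [[0,0,0],[0,0,0]],
    [[0,0,0],[0,0,0]],
    [[0,0,0],[0,0,0]],
    [[0,0,0],[0,0,0]],
    [[0,0,0],[0,0,0]],
    [[0,0,0],[0,0,0]],
    [[0,0,0],[0,0,0]],
  ],
)

```text
time: 13.7
tool_pos: [401.5, -322.3, 58.6]
tcp_rot: [3.132, -1.223, 1.352]
contact_force: [0.6, 0.6, 0.5]
grip_width: 16.6
finger_force: 0.0
```

Request:
play_rows(
  rows=[
    [[0,0,0],[0,0,0]],
    [[0,0,0],[0,0,0]],
    [[0,0,0],[0,0,0]],
  ],
)

```text
time: 14.08
tool_pos: [401.4, -322.3, 58.6]
tcp_rot: [3.132, -1.223, 1.352]
contact_force: [-0.3, 0.7, 0.0]
grip_width: 11.8
finger_force: 30.0
```

Request:
play_rows(
  rows=[
    [[0,0,0.3],[0,0,0]],
    [[0,0,0.5],[0,0,0]],
    [[0,0,0.5],[0,0,0]],
    [[0,0,0],[0,0,0]],
  ],
)

```text
time: 14.58
tool_pos: [401.7, -322.8, 99.1]
tcp_rot: [3.126, -1.221, 1.358]
contact_force: [0.5, 0.2, -2.7]
grip_width: 11.4
finger_force: 30.0
```

```bash
python3 - <<'E'
from h import *
c=capture("scene"); save(c,"j2.png",(120,240,160,340),3)
E
```

```text
(no output)
```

View pics/j2.png

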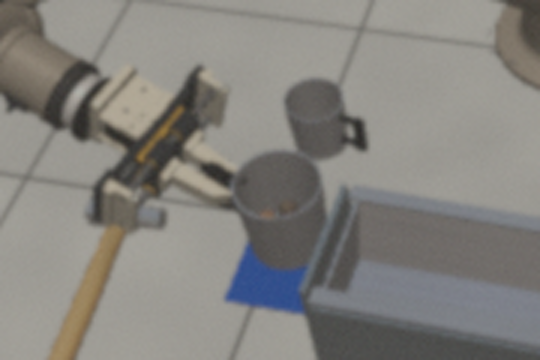

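```bash
cat > p3.py <<'E'
from ik import *
import sys
A=np.radians(20); H=57
def seq(W,q=None,P0=None,R0=None,show=True):
    "W: list of (lip,psi_deg?,t_deg,n) ; print rows"
    if P0 is None: P0,R0,o=pose_now(); q=np.array(o["joint_positions"])
    # current jug state
    out=[];cur=W[0];Pc,Rc=P0,R0;em=0
    for nx in W[1:]:
        blk=[]
        for u in np.linspace(0,1,nx[3]+1)[1:]:
            lip=np.array(cur[0])*(1-u)+u*np.array(nx[0]); psi=cur[1]*(1-u)+u*nx[1]; t=np.radians(cur[2]*(1-u)+u*nx[2])
            P,T=grasp(*jugpose(lip,psi,t),A,-1,H)
            q,e=ik(P,T,q); em=max(em,e)
            r=np.r_[(P-Pc)/30,np.degrees((T*Rc.inv()).as_rotvec())/8]; Pc,Rc=P,T
            blk.append([[float(x) for x in np.round(r[:3],2)],[float(x) for x in np.round(r[3:],2)]])
        print(json.dumps(blk)); print("q",q.round(2),"e",round(em,3),"max",np.abs(np.array(blk)).max())
        cur=nx
    return q,Pc,Rc
def cur_jug():
    "jug origin,R from tool, assuming the planned grasp"
    P,T,o=pose_now(); z=np.array([np.cos(A),0,-np.sin(A)]); Rj=T*tool(z,[0,-1,0]).inv(); og=P-Rj.apply(np.array([-78,0,H])+5*z)
    return og,Rj
E
python3 - <<'E'
from p3 import *
og,Rj=cur_jug(); psi=Rj.as_euler("ZYX")[0]; lip=og+Rj.apply([47,0,95]); print(og,Rj.as_euler("ZYX"),lip)
L=spl([-8,-60,0])
z=lambda h:L+[0,0,h]
seq([(lip,psi,0),(lip*[1,1,0]+[0,0,362],psi,0,8),(z(355),1.25,0,8),(z(345),1.25,60,8),(z(258),1.25,92,6)])
E
```

```text
[ 418.35779051 -251.22469716   42.98165765] [ 1.34286667e+00  3.85210607e-04 -4.43905382e-03] [ 428.57543383 -205.30935647  137.96260971]
[[[-0.01, 0.0, 0.93], [0.01, 0.03, -0.0]], [[0.0, 0.0, 0.93], [0.0, 0.0, 0.0]], [[0.0, 0.0, 0.93], [0.0, 0.0, 0.0]], [[0.0, 0.0, 0.93], [0.0, 0.0, 0.0]], [[0.0, 0.0, 0.93], [0.0, 0.0, 0.0]], [[0.0, 0.0, 0.93], [0.0, 0.0, 0.0]], [[0.0, 0.0, 0.93], [0.0, 0.0, 0.0]], [[0.0, 0.0, 0.93], [0.0, 0.0, 0.0]]]
q [-1.17  0.74  1.17  0.76  2.22 -0.8 ] e 0.0 max 0.93
[[[0.41, 0.58, -0.03], [0.0, 0.0, -0.08]], [[0.41, 0.58, -0.03], [-0.0, 0.0, -0.08]], [[0.41, 0.58, -0.03], [0.0, 0.0, -0.08]], [[0.41, 0.58, -0.03], [0.0, 0.0, -0.08]], [[0.41, 0.58, -0.03], [0.0, 0.0, -0.08]], [[0.41, 0.58, -0.03], [0.0, -0.0, -0.08]], [[0.41, 0.58, -0.03], [-0.0, 0.0, -0.08]], [[0.41, 0.58, -0.03], [0.0, -0.0, -0.08]]]
q [-0.96  0.62  1.44  0.93  1.92 -0.72] e 0.0 max 0.58
[[[-0.04, -0.13, 0.49], [-0.89, 0.3, -0.0]], [[-0.02, -0.06, 0.51], [-0.89, 0.3, 0.0]], [[0.0, 0.0, 0.51], [-0.89, 0.3, -0.0]], [[0.02, 0.07, 0.51], [-0.89, 0.3, -0.0]], [[0.05, 0.14, 0.49], [-0.89, 0.3, 0.0]], [[0.07, 0.2, 0.47], [-0.89, 0.3, -0.0]], [[0.09, 0.27, 0.43], [-0.89, 0.3, 0.0]], [[0.11, 0.32, 0.39], [-0.89, 0.3, -0.0]]]
q [-0.55  0.29  1.1   0.17  1.78 -0.19] e 0.0 max 0.89
[[[0.09, 0.26, -0.2], [-0.63, 0.21, 0.0]], [[0.09, 0.28, -0.23], [-0.63, 0.21, -0.0]], [[0.1, 0.31, -0.26], [-0.63, 0.21, 0.0]], [[0.11, 0.32, -0.29], [-0.63, 0.21, 0.0]], [[0.11, 0.34, -0.32], [-0.63, 0.21, -0.0]], [[0.12, 0.35, -0.36], [-0.63, 0.21, -0.0]]]
q [-0.13  0.36  1.19 -0.38  1.67  0.17] e 0.0 max 0.63
```

Request:
play_rows(
  rows=[
    [[0,0,0.93],[0,0,0]],
    [[0,0,0.93],[0,0,0]],
    [[0,0,0.93],[0,0,0]],
    [[0,0,0.93],[0,0,0]],
    [[0,0,0.93],[0,0,0]],
    [[0,0,0.93],[0,0,0]],
    [[0,0,0.93],[0,0,0]],
    [[0,0,0.93],[0,0,0]],
  ],
)

```text
time: 15.62
tool_pos: [401.3, -322.1, 321.9]
tcp_rot: [3.133, -1.224, 1.351]
contact_force: [0.4, 0.3, -2.9]
grip_width: 11.7
finger_force: 30.0
```

Request:
play_rows(
  rows=[
    [[0.41,0.58,-0.03],[0,0,-0.08]],
    [[0.41,0.58,-0.03],[0,0,-0.08]],
    [[0.41,0.58,-0.03],[0,0,-0.08]],
    [[0.41,0.58,-0.03],[0,0,-0.08]],
    [[0.41,0.58,-0.03],[0,0,-0.08]],
    [[0.41,0.58,-0.03],[0,0,-0.08]],
    [[0.41,0.58,-0.03],[0,0,-0.08]],
    [[0.41,0.58,-0.03],[0,0,-0.08]],
    [[0,0,0],[0,0,0]],
  ],
)

```text
time: 16.75
tool_pos: [500.3, -181.3, 313.7]
tcp_rot: [3.132, -1.223, 1.264]
contact_force: [-0.5, -0.7, -2.7]
grip_width: 12.0
finger_force: 30.0
```

Request:
play_rows(
  rows=[
    [[-0.04,-0.13,0.49],[-0.89,0.3,0]],
    [[-0.02,-0.06,0.51],[-0.89,0.3,0]],
    [[0,0,0.51],[-0.89,0.3,0]],
    [[0.02,0.07,0.51],[-0.89,0.3,0]],
    [[0.05,0.14,0.49],[-0.89,0.3,0]],
    [[0.07,0.2,0.47],[-0.89,0.3,0]],
    [[0.09,0.27,0.43],[-0.89,0.3,0]],
    [[0.11,0.32,0.39],[-0.89,0.3,0]],
    [[0,0,0],[0,0,0]],
  ],
)

```text
time: 17.88
tool_pos: [508.7, -156.6, 429.3]
tcp_rot: [-3.139, -0.175, 1.256]
contact_force: [-0.2, 0.4, -3.5]
grip_width: 11.9
finger_force: 30.0
```

```bash
python3 - <<'E'
from p3 import *
og,Rj=cur_jug(); lip=og+Rj.apply([47,0,95]); print(og,Rj.as_euler("ZYX"),lip,get_obs()["joint_positions"])
L=spl([-8,-60,0]); z=lambda h:L+[0,0,h]
e=Rj.as_euler("ZYX")
seq([(lip,e[0],np.degrees(e[1])),(z(258),1.25,92,6),(z(258),1.25,133,12)])
c=capture("scene"); save(c,"j3.png",(60,260,160,420),2.5)
E
```

```text
[ 505.00128342 -167.20404547  338.16293475] [1.26088089 1.04704741 0.00501189] [537.71237132 -66.6178627  344.97502426] [-0.54099299  0.29563292  1.09675565  0.1737244   1.78807883 -0.19228201]
[[[0.08, 0.24, -0.2], [-0.64, 0.19, 0.02]], [[0.09, 0.27, -0.23], [-0.63, 0.21, -0.01]], [[0.09, 0.29, -0.26], [-0.63, 0.21, -0.01]], [[0.1, 0.31, -0.29], [-0.63, 0.21, -0.01]], [[0.11, 0.32, -0.32], [-0.63, 0.21, -0.01]], [[0.11, 0.34, -0.36], [-0.63, 0.21, -0.01]]]
q [-0.13  0.36  1.19 -0.38  1.67  0.17] e 0.0 max 0.64
[[[0.08, 0.23, 0.06], [-0.41, 0.13, -0.0]], [[0.08, 0.23, 0.05], [-0.41, 0.13, 0.0]], [[0.08, 0.24, 0.03], [-0.41, 0.13, -0.0]], [[0.08, 0.24, 0.02], [-0.41, 0.13, 0.0]], [[0.08, 0.24, 0.0], [-0.41, 0.13, -0.0]], [[0.08, 0.24, -0.01], [-0.41, 0.13, 0.0]], [[0.08, 0.24, -0.03], [-0.41, 0.13, 0.0]], [[0.08, 0.24, -0.04], [-0.41, 0.13, 0.0]], [[0.08, 0.23, -0.06], [-0.41, 0.13, 0.0]], [[0.08, 0.23, -0.07], [-0.41, 0.13, -0.0]], [[0.07, 0.23, -0.08], [-0.41, 0.13, -0.0]], [[0.07, 0.22, -0.1], [-0.41, 0.13, 0.0]]]
q [ 0.24  0.66  1.08 -0.96  1.97  0.44] e 0.0 max 0.41
```

View pics/j3.png

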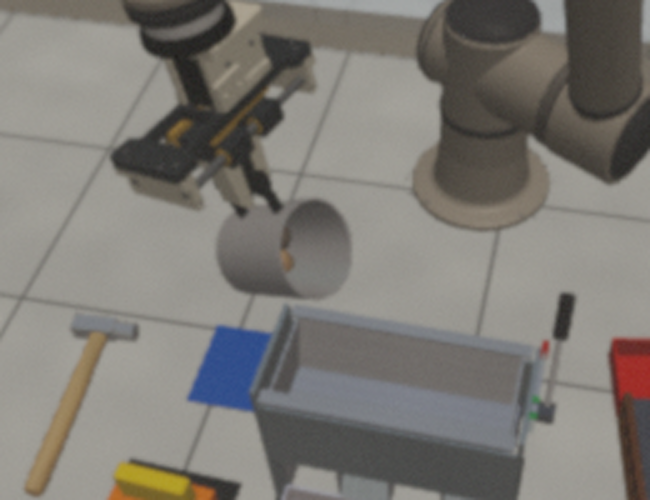

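Request:
play_rows(
  rows=[
    [[0.08,0.24,-0.2],[-0.64,0.2,0]],
    [[0.09,0.27,-0.23],[-0.63,0.21,-0.01]],
    [[0.09,0.29,-0.26],[-0.63,0.21,-0.01]],
    [[0.1,0.31,-0.29],[-0.63,0.21,-0.01]],
    [[0.11,0.32,-0.32],[-0.63,0.21,-0.01]],
    [[0.11,0.34,-0.36],[-0.63,0.21,-0.01]],
    [[0,0,0],[0,0,0]],
  ],
)

```text
time: 18.8
tool_pos: [525.1, -104.9, 374.5]
tcp_rot: [-3.13, 0.381, 1.249]
contact_force: [0.4, -0.3, -2.4]
grip_width: 11.6
finger_force: 30.0
```

Request:
play_rows(
  rows=[
    [[0.08,0.23,0.06],[-0.41,0.13,0]],
    [[0.08,0.23,0.05],[-0.41,0.13,0]],
    [[0.08,0.24,0.03],[-0.41,0.13,0]],
    [[0.08,0.24,0.02],[-0.41,0.13,0]],
    [[0.08,0.24,0],[-0.41,0.13,0]],
    [[0.08,0.24,-0.01],[-0.41,0.13,0]],
    [[0.08,0.24,-0.03],[-0.41,0.13,0]],
    [[0.08,0.24,-0.04],[-0.41,0.13,0]],
    [[0.08,0.23,-0.06],[-0.41,0.13,0]],
    [[0.08,0.23,-0.07],[-0.41,0.13,0]],
    [[0.07,0.23,-0.08],[-0.41,0.13,0]],
    [[0.07,0.22,-0.1],[-0.41,0.13,0]],
  ],
)

```text
time: 20.3
tool_pos: [553.6, -23.1, 370.4]
tcp_rot: [3.124, 1.102, 1.226]
contact_force: [-0.2, -0.3, -2.5]
grip_width: 11.4
finger_force: 30.0
```

Request:
play_rows(
  rows=[
    [[0,0,0],[0,0,0]],
    [[0,0,0],[0,0,0]],
    [[0,0,0],[0,0,0]],
    [[0,0,0],[0,0,0]],
    [[0,0,0],[0,0,0]],
    [[0,0,0],[0,0,0]],
    [[0,0,0],[0,0,0]],
    [[0,0,0],[0,0,0]],
  ],
)

```text
time: 21.3
tool_pos: [553.9, -21.3, 370.9]
tcp_rot: [3.117, 1.103, 1.225]
contact_force: [-0.6, 0.0, -0.9]
grip_width: 12.3
finger_force: 30.0
```

```bash
python3 - <<'E'
from p3 import *
og,Rj=cur_jug(); lip=og+Rj.apply([47,0,95]); print(og,Rj.as_euler("zyx"),lip,get_obs()["joint_positions"],get_obs()["contact_force"])
c=capture("scene"); save(c,"j4.png",(60,260,160,420),2.5)
c=capture("top"); print([(round(r["p"],2),np.round(r["at"])) for r in spot_in("lump1","top")]);print([(round(r["p"],2),np.round(r["at"])) for r in spot_in("lump1","scene")])
E
```

```text
[ 525.18961797 -107.1097113   355.3490323 ] [ 1.78941917  0.24159603 -2.35376476] [538.02104842 -72.36254204 256.04148666] [ 0.24221662  0.66380099  1.08718747 -0.96100135  1.96765114  0.45576691] [-0.58705113  0.04828448 -0.87903606]
[(0.59, array([177., 297.])), (0.34, array([199., 332.]))]
[]
```

View pics/j4.png

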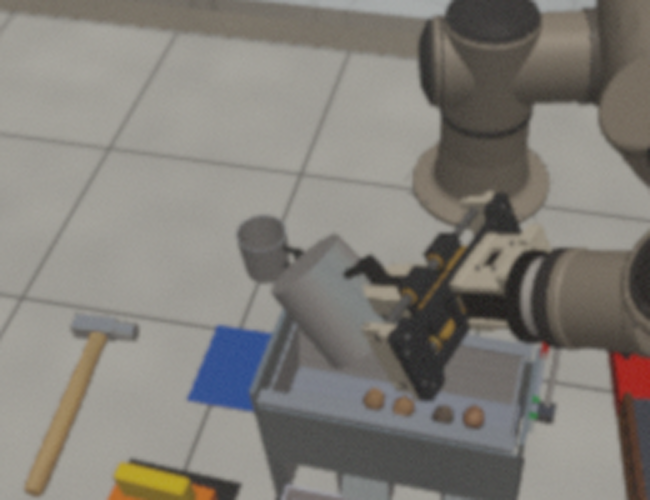

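```bash
python3 - <<'E'
from p3 import *
og,Rj=cur_jug(); lip=og+Rj.apply([47,0,95])
L=spl([-8,-60,0]); z=lambda h:L+[0,0,h]
def lp(o,psi): return np.array(o)+Ro.from_euler("z",psi).apply([47,0,95])
m=lp([417.5,-248,265],1.345)
d=Rj.as_matrix(); t=np.degrees(np.arccos(d[2,2])); psi=np.arctan2(-d[1,0],-d[0,0]) if t>90 else 0
print(t,psi)
seq([(lip,psi,t),(z(270),1.25,92,8),(z(345),1.25,60,5),(z(357),1.25,0,8),(m,1.345,0,8),(lp([417.5,-248,30],1.345),1.345,0,9),(lp([417.5,-248,5],1.345),1.345,0,4)])
E
```

```text
133.23061067688369 1.2582208671740958
[[[-0.09, -0.33, 0.2], [0.64, -0.13, 0.08]], [[-0.11, -0.33, 0.17], [0.61, -0.2, -0.01]], [[-0.12, -0.34, 0.14], [0.61, -0.2, -0.01]], [[-0.12, -0.35, 0.1], [0.61, -0.2, -0.01]], [[-0.12, -0.35, 0.07], [0.61, -0.2, -0.01]], [[-0.12, -0.35, 0.04], [0.61, -0.2, -0.01]], [[-0.12, -0.34, 0.0], [0.61, -0.2, -0.01]], [[-0.12, -0.34, -0.03], [0.61, -0.2, -0.01]]]
q [-0.13  0.35  1.16 -0.38  1.7   0.16] e 0.0 max 0.64
[[[-0.14, -0.42, 0.34], [0.76, -0.25, -0.0]], [[-0.13, -0.4, 0.29], [0.76, -0.25, 0.0]], [[-0.13, -0.38, 0.25], [0.76, -0.25, 0.0]], [[-0.12, -0.35, 0.21], [0.76, -0.25, -0.0]], [[-0.1, -0.32, 0.17], [0.76, -0.25, -0.0]]]
q [-0.55  0.29  1.1   0.17  1.78 -0.19] e 0.0 max 0.76
[[[-0.11, -0.32, -0.39], [0.89, -0.3, 0.0]], [[-0.09, -0.27, -0.43], [0.89, -0.3, -0.0]], [[-0.07, -0.2, -0.46], [0.89, -0.3, 0.0]], [[-0.05, -0.14, -0.48], [0.89, -0.3, -0.0]], [[-0.02, -0.07, -0.5], [0.89, -0.3, 0.0]], [[-0.0, -0.0, -0.5], [0.89, -0.3, 0.0]], [[0.02, 0.06, -0.5], [0.89, -0.3, -0.0]], [[0.04, 0.13, -0.48], [0.89, -0.3, 0.0]]]
q [-0.96  0.61  1.43  0.9
[... 335 characters left out ...]
41, -0.56, 0.01], [0.0, 0.0, 0.09]]]
q [-1.17  0.74  1.18  0.76  2.21 -0.81] e 0.0 max 0.57
[[[0.0, 0.0, -0.87], [0.0, 0.0, 0.0]], [[0.0, 0.0, -0.87], [-0.0, 0.0, 0.0]], [[-0.0, 0.0, -0.87], [0.0, 0.0, -0.0]], [[0.0, 0.0, -0.87], [0.0, 0.0, 0.0]], [[0.0, 0.0, -0.87], [0.0, 0.0, 0.0]], [[0.0, 0.0, -0.87], [0.0, 0.0, 0.0]], [[0.0, 0.0, -0.87], [0.0, 0.0, 0.0]], [[0.0, 0.0, -0.87], [0.0, 0.0, 0.0]], [[0.0, 0.0, -0.87], [0.0, 0.0, 0.0]]]
q [-1.17  1.03  1.28  0.62  1.9  -1.1 ] e 0.0 max 0.87
[[[0.0, 0.0, -0.21], [0.0, 0.0, 0.0]], [[0.0, 0.0, -0.21], [0.0, 0.0, 0.0]], [[0.0, 0.0, -0.21], [0.0, 0.0, 0.0]], [[0.0, 0.0, -0.21], [0.0, 0.0, 0.0]]]
q [-1.17  1.07  1.28  0.62  1.88 -1.12] e 0.0 max 0.21
```

Request:
play_rows(
  rows=[
    [[-0.09,-0.33,0.2],[0.64,-0.13,0.08]],
    [[-0.11,-0.33,0.17],[0.61,-0.2,-0.01]],
    [[-0.12,-0.34,0.14],[0.61,-0.2,-0.01]],
    [[-0.12,-0.35,0.1],[0.61,-0.2,-0.01]],
    [[-0.12,-0.35,0.07],[0.61,-0.2,-0.01]],
    [[-0.12,-0.35,0.04],[0.61,-0.2,-0.01]],
    [[-0.12,-0.34,0],[0.61,-0.2,-0.01]],
    [[-0.12,-0.34,-0.03],[0.61,-0.2,-0.01]],
  ],
)

```text
time: 22.5
tool_pos: [525.9, -103.6, 392.0]
tcp_rot: [-3.141, 0.383, 1.247]
contact_force: [0.0, -0.6, -2.8]
grip_width: 12.0
finger_force: 30.0
```

Request:
play_rows(
  rows=[
    [[-0.14,-0.42,0.34],[0.76,-0.25,0]],
    [[-0.13,-0.4,0.29],[0.76,-0.25,0]],
    [[-0.13,-0.38,0.25],[0.76,-0.25,0]],
    [[-0.12,-0.35,0.21],[0.76,-0.25,0]],
    [[-0.1,-0.32,0.17],[0.76,-0.25,0]],
  ],
)

```text
time: 23.12
tool_pos: [507.0, -160.0, 430.0]
tcp_rot: [-3.138, -0.175, 1.248]
contact_force: [-0.7, 0.9, -3.5]
grip_width: 11.7
finger_force: 30.0
```

Request:
play_rows(
  rows=[
    [[-0.11,-0.32,-0.39],[0.89,-0.3,0]],
    [[-0.09,-0.27,-0.43],[0.89,-0.3,0]],
    [[-0.07,-0.2,-0.46],[0.89,-0.3,0]],
    [[-0.05,-0.14,-0.48],[0.89,-0.3,0]],
    [[-0.02,-0.07,-0.5],[0.89,-0.3,0]],
    [[0,0,-0.5],[0.89,-0.3,0]],
    [[0.02,0.06,-0.5],[0.89,-0.3,0]],
    [[0.04,0.13,-0.48],[0.89,-0.3,0]],
    [[0,0,0],[0,0,0]],
  ],
)

```text
time: 24.25
tool_pos: [498.5, -184.1, 314.5]
tcp_rot: [-3.124, -1.223, 1.233]
contact_force: [0.2, 1.1, -1.9]
grip_width: 12.2
finger_force: 30.0
```

Request:
play_rows(
  rows=[
    [[-0.41,-0.57,0.01],[0,0,0.09]],
    [[-0.41,-0.57,0.01],[0,0,0.09]],
    [[-0.41,-0.57,0.01],[0,0,0.09]],
    [[-0.41,-0.57,0.01],[0,0,0.09]],
    [[-0.41,-0.56,0.01],[0,0,0.09]],
    [[-0.41,-0.56,0.01],[0,0,0.09]],
    [[-0.41,-0.56,0.01],[0,0,0.09]],
    [[-0.41,-0.56,0.01],[0,0,0.09]],
    [[0,0,0],[0,0,0]],
  ],
)

```text
time: 25.38
tool_pos: [400.2, -320.7, 319.2]
tcp_rot: [3.14, -1.222, 1.351]
contact_force: [0.6, 0.6, -1.0]
grip_width: 12.0
finger_force: 30.0
```

```bash
python3 - <<'E'
from p3 import *
og,Rj=cur_jug(); lip=og+Rj.apply([47,0,95]); print(og,Rj.as_euler("ZYX"))
def lp(o,psi): return np.array(o)+Ro.from_euler("z",psi).apply([47,0,95])
e=Rj.as_euler("ZYX")
seq([(lip,e[0],np.degrees(e[1])),(lp([417.5,-248,30],1.345),1.345,0,9)])
c=capture("scene"); save(c,"j5.png",(100,240,160,340),3)
c=capture("top"); print([(round(r["p"],2),np.round(r["at"])) for r in spot_in("lump1","top")]);print([(round(r["p"],2),np.round(r["at"])) for r in spot_in("lump1","scene")])
E
```

```text
[ 416.29948029 -249.15096843  263.93280314] [ 1.34951239e+00 -3.15208217e-04 -4.34165718e-04]
[[[0.0, 0.0, -0.87], [0.0, 0.0, -0.0]], [[0.0, 0.0, -0.87], [-0.0, 0.0, -0.0]], [[0.0, 0.0, -0.87], [-0.0, 0.0, -0.0]], [[0.0, 0.0, -0.87], [-0.0, 0.0, -0.0]], [[0.0, 0.0, -0.87], [-0.0, 0.0, -0.0]], [[0.0, 0.0, -0.87], [-0.0, 0.0, -0.0]], [[0.0, 0.0, -0.87], [-0.0, 0.0, -0.0]], [[0.0, 0.0, -0.87], [-0.0, 0.0, -0.0]], [[0.0, 0.0, -0.87], [-0.0, 0.0, -0.0]]]
q [-1.17  1.03  1.28  0.62  1.9  -1.1 ] e 0.0 max 0.87
[(0.58, array([168., 312.])), (0.43, array([176., 328.])), (0.33, array([218., 208.]))]
[(0.63, array([226., 334.])), (0.44, array([222., 323.])), (0.37, array([223., 311.]))]
```

View pics/j5.png

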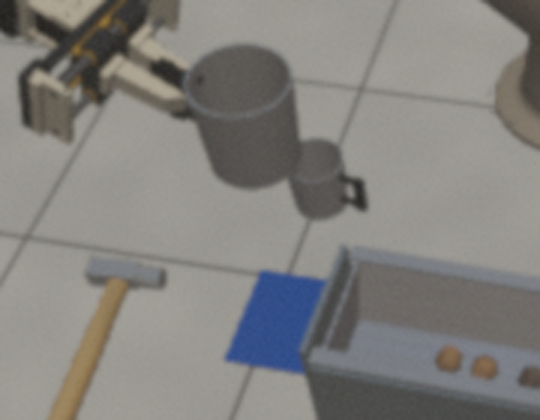

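Request:
play_rows(
  rows=[
    [[0,0,-0.87],[0,0,0]],
    [[0,0,-0.87],[0,0,0]],
    [[0,0,-0.87],[0,0,0]],
    [[0,0,-0.87],[0,0,0]],
    [[0,0,-0.87],[0,0,0]],
    [[0,0,-0.87],[0,0,0]],
    [[0,0,-0.87],[0,0,0]],
    [[0,0,-0.87],[0,0,0]],
    [[0,0,-0.87],[0,0,0]],
    [[0,0,0],[0,0,0]],
  ],
)

```text
time: 26.82
tool_pos: [400.5, -318.6, 82.7]
tcp_rot: [-3.136, -1.225, 1.346]
contact_force: [0.1, -0.3, -1.3]
grip_width: 11.8
finger_force: 30.0
```

Request:
play_rows(
  rows=[
    [[0,0,-0.21],[0,0,0]],
    [[0,0,-0.21],[0,0,0]],
    [[0,0,-0.21],[0,0,0]],
    [[0,0,-0.15],[0,0,0]],
    [[0,0,0],[0,0,0]],
    [[0,0,0],[0,0,0]],
  ],
)

```text
time: 27.58
tool_pos: [400.9, -319.3, 61.4]
tcp_rot: [3.139, -1.222, 1.353]
contact_force: [0.1, -0.3, -1.4]
grip_width: 12.2
finger_force: 30.0
```

Still hanging ~2–3 mm up; lower gently to contact, then release.

Request:
play_rows(
  rows=[
    [[0,0,-0.05],[0,0,0]],
    [[0,0,-0.05],[0,0,0]],
    [[0,0,0],[0,0,0]],
    [[0,0,0],[0,0,0]],
  ],
)

```text
time: 28.08
tool_pos: [400.8, -319.5, 58.8]
tcp_rot: [3.138, -1.222, 1.354]
contact_force: [-0.4, -3.9, 4.4]
grip_width: 11.9
finger_force: 30.0
```

Request:
play_rows(
  hand=1,
  rows=[
    [[0,0,0],[0,0,0]],
    [[0,0,0],[0,0,0]],
    [[0,0,0],[0,0,0]],
    [[0,0,0],[0,0,0]],
    [[0,0,0],[0,0,0]],
    [[0,0,0],[0,0,0]],
    [[0,0,0],[0,0,0]],
    [[0,0,0],[0,0,0]],
  ],
)

```text
time: 29.08
tool_pos: [400.8, -319.3, 58.3]
tcp_rot: [3.14, -1.222, 1.353]
contact_force: [0.6, -0.0, -0.7]
grip_width: 87.4
finger_force: 0.0
```

Request:
play_rows(
  rows=[
    [[-0.176,-0.763,0.285],[0,0,0]],
    [[-0.176,-0.763,0.285],[0,0,0]],
    [[-0.176,-0.763,0.285],[0,0,0]],
    [[-0.176,-0.763,0.285],[0,0,0]],
    [[0,0,1],[0,0,0]],
    [[0,0,1],[0,0,0]],
    [[0,0,1],[0,0,0]],
    [[0,0,1],[0,0,0]],
    [[0,0,1],[0,0,0]],
    [[0,0,1],[0,0,0]],
    [[0,0,0.5],[0,0,0]],
    [[0,0,0],[0,0,0]],
  ],
)

```text
time: 30.58
tool_pos: [379.8, -410.8, 288.4]
tcp_rot: [3.137, -1.22, 1.356]
contact_force: [0.2, -0.5, -1.2]
grip_width: 92.0
finger_force: 0.0
```

```bash
cat > p4.py <<'E'
from fit import *
from ik import *
np.set_printoptions(precision=2,suppress=True)
cap={n:capture(n) for n in("scene","top")}
r2=fit("jug",[417.5,-248,1.345],4,("top",),cap=cap); print(*r2)
V=tool([0,0,-1],sdir([1,0,0])); p0,Rn,o=pose_now(); q=np.array(o["joint_positions"])
A=np.array([470,-40,404.]); B=spl([-58,155,400]); C=spl([-58,155,307])
w=(V*Rn.inv()).as_rotvec()
for u in np.linspace(0,1,9)[1:]: q,e=ik(p0+u*(A-p0),Ro.from_rotvec(u*w)*Rn,q); assert e<.01,(u,e)
rows(A,V); rows(B,V,None,A,V); rows(C,V,None,B,V); print(B,C)
E
python3 p4.py
```

```text
[ 386.35 -273.2     1.36] 0.08211678832116787 1
13 x [0.232, 0.95, 0.301, -0.67, 0.084, 0.092]
7 x [0.115, 0.889, -0.019, 0.0, 0.0, 0.0]
4 x [0.0, 0.0, -0.775, 0.0, 0.0, 0.0]
[494.08 146.77 400.  ] [494.08 146.77 307.  ]
```

```bash
cat > p5.py <<'E'
from fit import *
from ik import *
np.set_printoptions(precision=2,suppress=True)
cap={n:capture(n) for n in("scene","top")}
for n in cap: print(n,[ (q["p"],world(cap[n],q["at"],99)) for q in pinpoint("jug_lip",n)[:3]])
print([(q["p"],world(cap["top"],q["at"],0)) for q in pinpoint("jug_mat","top")[:2]])
r=fit("jug",[386,-273,1.36],4,("top",),cap=cap)[0];print(r)
overlay(cap["top"],[("jug",r,4)],"j6.png",(150,310,350,500),4)
a=np.radians(20);o0=np.r_[r[:2],4];R0=Ro.from_euler("z",r[2])
P,T=grasp(o0,R0,a,-1,57,-100); G,_=grasp(o0,R0,a,-1,57,0)
q=get_obs()["joint_positions"]
for X in(P+[0,0,190],P,G): q,e=ik(X,T,q); print(q,e)
rows(P,T); rows(G,T,4,P,T)
E
python3 p5.py
```

```text
scene [(0.63, array([ 391.89, -236.07,   99.  ]))]
top [(0.65, array([ 402.1 , -226.41,   99.  ])), (0.52, array([ 237.62, -294.17,   99.  ])), (0.38, array([571.79,  34.86,  99.  ]))]
[(0.55, array([ 427.82, -255.45,    0.  ]))]
[ 387.89 -274.34    1.32]
[-1.3   0.93  0.89  0.72  2.35 -0.83] 2.2737367544323207e-14
[-1.3   1.14  0.97  0.58  2.12 -1.05] 1.7755041881173383e-10
[-1.23  1.08  1.26  0.58  1.9  -1.14] 1.831867990631508e-14
7 x [-0.157, -0.122, -0.922, -0.001, 0.0, -0.029]
4 x [0.193, 0.759, -0.285, 0.0, 0.0, 0.0]
```

View pics/j6.png

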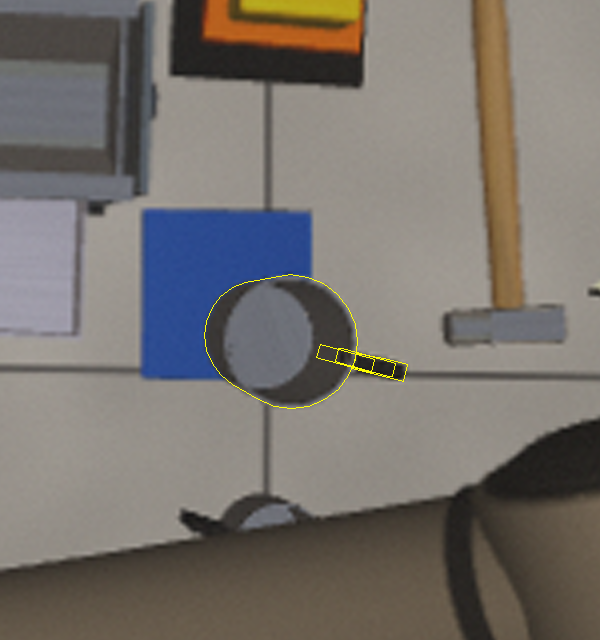

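Request:
play_rows(
  rows=[
    [[-0.157,-0.122,-0.92],[0,0,-0.03]],
    [[-0.157,-0.122,-0.92],[0,0,-0.03]],
    [[-0.157,-0.122,-0.92],[0,0,-0.03]],
    [[-0.157,-0.122,-0.92],[0,0,-0.03]],
    [[-0.157,-0.122,-0.92],[0,0,-0.03]],
    [[-0.157,-0.122,-0.92],[0,0,-0.03]],
    [[-0.157,-0.122,-0.92],[0,0,-0.03]],
    [[0,0,0],[0,0,0]],
    [[0.193,0.759,-0.285],[0,0,0]],
    [[0.193,0.759,-0.285],[0,0,0]],
    [[0,0,0],[0,0,0]],
  ],
)

```text
time: 32.4
tool_pos: [358.9, -389.9, 78.0]
tcp_rot: [3.14, -1.223, 1.324]
contact_force: [0.1, -0.2, -0.0]
grip_width: 91.5
finger_force: 0.0
```

```bash
python3 - <<'E'
from ik import *
np.set_printoptions(precision=2,suppress=True)
from fit import *
c=capture("top"); print(world(c,[223.6,406.9],4))
o0=np.array([387.9,-274.3,4]);R0=Ro.from_euler("z",1.32)
G,T=grasp(o0,R0,np.radians(20),-1,57,0); rows(G,T,3); print(pose_now()[0],G)
E
```

```text
[ 417.68 -250.66    4.  ]
3 x [0.122, 0.508, -0.21, 0.002, 0.003, -0.006]
[ 358.73 -391.04   78.22] [ 369.71 -345.31   59.29]
```

Request:
play_rows(
  rows=[
    [[0.122,0.505,-0.21],[0,0,0]],
    [[0.122,0.505,-0.21],[0,0,0]],
    [[0.122,0.505,-0.21],[0,0,0]],
    [[0,0,0],[0,0,0]],
  ],
)

```text
time: 32.95
tool_pos: [369.5, -345.9, 58.8]
tcp_rot: [3.139, -1.222, 1.325]
contact_force: [-0.3, 0.1, 0.2]
grip_width: 92.2
finger_force: 0.0
```

Request:
play_rows(
  hand=-1,
  rows=[
    [[0,0,0],[0,0,0]],
    [[0,0,0],[0,0,0]],
    [[0,0,0],[0,0,0]],
    [[0,0,0],[0,0,0]],
    [[0,0,0],[0,0,0]],
    [[0,0,0],[0,0,0]],
    [[0,0,0],[0,0,0]],
    [[0,0,0],[0,0,0]],
    [[0,0,0],[0,0,0]],
    [[0,0,0],[0,0,0]],
    [[0,0,0],[0,0,0]],
  ],
)

```text
time: 34.33
tool_pos: [369.3, -345.5, 58.3]
tcp_rot: [3.14, -1.222, 1.323]
contact_force: [1.1, -0.4, -0.1]
grip_width: 11.6
finger_force: 30.0
```

```bash
python3 - <<'E'
from p3 import *
np.set_printoptions(precision=2,suppress=True)
og,Rj=cur_jug(); print(og,Rj.as_euler("ZYX"),"shift",(np.array([417,-249.5,0])-og)/30)
E
```

```text
[ 387.45 -274.42    3.05] [ 1.32 -0.   -0.  ] shift [ 0.98  0.83 -0.1 ]
```

Request:
play_rows(
  rows=[
    [[0,0,0.4],[0,0,0]],
    [[0,0,0.4],[0,0,0]],
    [[0.33,0.28,0],[0,0,0]],
    [[0.33,0.28,0],[0,0,0]],
    [[0.32,0.27,0],[0,0,0]],
    [[0,0,0],[0,0,0]],
    [[0,0,-0.25],[0,0,0]],
    [[0,0,-0.25],[0,0,0]],
    [[0,0,-0.15],[0,0,0]],
    [[0,0,0],[0,0,0]],
    [[0,0,0],[0,0,0]],
  ],
)

```text
time: 35.7
tool_pos: [398.7, -320.7, 62.9]
tcp_rot: [3.14, -1.222, 1.323]
contact_force: [-0.2, -0.4, -2.3]
grip_width: 11.7
finger_force: 30.0
```

Request:
play_rows(
  rows=[
    [[0,0,-0.05],[0,0,0]],
    [[0,0,-0.04],[0,0,0]],
    [[0,0,0],[0,0,0]],
    [[0,0,0],[0,0,0]],
  ],
)

```text
time: 36.2
tool_pos: [398.7, -320.6, 60.2]
tcp_rot: [3.14, -1.222, 1.323]
contact_force: [-0.8, 0.1, -2.1]
grip_width: 11.6
finger_force: 30.0
```

Request:
play_rows(
  rows=[
    [[0,0,-0.04],[0,0,0]],
    [[0,0,0],[0,0,0]],
    [[0,0,0],[0,0,0]],
  ],
)

```text
time: 36.58
tool_pos: [398.7, -320.6, 58.9]
tcp_rot: [3.14, -1.222, 1.323]
contact_force: [-0.0, -0.3, -0.9]
grip_width: 11.6
finger_force: 30.0
```

Request:
play_rows(
  rows=[
    [[0,0,-0.03],[0,0,0]],
    [[0,0,0],[0,0,0]],
    [[0,0,0],[0,0,0]],
  ],
)

```text
time: 36.95
tool_pos: [398.7, -320.6, 58.3]
tcp_rot: [3.139, -1.222, 1.324]
contact_force: [-0.4, -0.9, 1.8]
grip_width: 11.8
finger_force: 30.0
```

Contact; release, withdraw, rise.

Request:
play_rows(
  hand=1,
  rows=[
    [[0,0,0],[0,0,0]],
    [[0,0,0],[0,0,0]],
    [[0,0,0],[0,0,0]],
    [[0,0,0],[0,0,0]],
    [[0,0,0],[0,0,0]],
    [[0,0,0],[0,0,0]],
    [[0,0,0],[0,0,0]],
    [[0,0,0],[0,0,0]],
  ],
)

```text
time: 37.95
tool_pos: [398.7, -320.5, 58.0]
tcp_rot: [3.14, -1.222, 1.323]
contact_force: [-0.3, -0.9, -0.2]
grip_width: 87.2
finger_force: 0.0
```

Request:
play_rows(
  rows=[
    [[-0.193,-0.759,0.285],[0,0,0]],
    [[-0.193,-0.759,0.285],[0,0,0]],
    [[-0.193,-0.759,0.285],[0,0,0]],
    [[-0.193,-0.759,0.285],[0,0,0]],
    [[0,0,1],[0,0,0]],
    [[0,0,1],[0,0,0]],
    [[0,0,1],[0,0,0]],
    [[0,0,1],[0,0,0]],
    [[0,0,1],[0,0,0]],
    [[0,0,1],[0,0,0]],
    [[0,0,0.5],[0,0,0]],
    [[0,0,0],[0,0,0]],
  ],
)

```text
time: 39.45
tool_pos: [375.6, -411.6, 288.1]
tcp_rot: [3.137, -1.22, 1.326]
contact_force: [-0.5, -0.4, 0.3]
grip_width: 91.9
finger_force: 0.0
```

```bash
python3 p4.py
```

```text
[ 416.88 -248.73    1.3 ] 0.06105457909343204 1
13 x [0.242, 0.953, 0.302, -0.669, 0.094, 0.106]
7 x [0.115, 0.889, -0.019, 0.0, 0.0, 0.0]
4 x [0.0, 0.0, -0.775, 0.0, 0.0, 0.0]
[494.08 146.77 400.  ] [494.08 146.77 307.  ]
```

Request:
play_rows(
  rows=[
    [[0.24,0.95,0.3],[-0.67,0.094,0.106]],
    [[0.24,0.95,0.3],[-0.67,0.094,0.106]],
    [[0.24,0.95,0.3],[-0.67,0.094,0.106]],
    [[0.24,0.95,0.3],[-0.67,0.094,0.106]],
    [[0.24,0.95,0.3],[-0.67,0.094,0.106]],
    [[0.24,0.95,0.3],[-0.67,0.094,0.106]],
    [[0.24,0.95,0.3],[-0.67,0.094,0.106]],
    [[0.24,0.95,0.3],[-0.67,0.094,0.106]],
    [[0.24,0.95,0.3],[-0.67,0.094,0.106]],
    [[0.24,0.95,0.3],[-0.67,0.094,0.106]],
    [[0.24,0.95,0.3],[-0.67,0.094,0.106]],
    [[0.24,0.95,0.3],[-0.67,0.094,0.106]],
  ],
)

```text
time: 41.1
tool_pos: [461.9, -68.8, 394.7]
tcp_rot: [3.134, -0.088, 1.528]
contact_force: [0.3, -0.1, -0.0]
grip_width: 91.6
finger_force: 0.0
```

Request:
play_rows(
  rows=[
    [[0.24,0.95,0.3],[-0.67,0.094,0.106]],
    [[0.115,0.889,0],[0,0,0]],
    [[0.115,0.889,0],[0,0,0]],
    [[0.115,0.889,0],[0,0,0]],
    [[0.115,0.889,0],[0,0,0]],
    [[0.115,0.889,0],[0,0,0]],
    [[0.115,0.889,0],[0,0,0]],
    [[0.115,0.889,0],[0,0,0]],
    [[0,0,0],[0,0,0]],
  ],
)

```text
time: 42.22
tool_pos: [493.2, 146.8, 402.8]
tcp_rot: [-3.138, 0.004, 1.545]
contact_force: [-0.2, -0.7, -0.8]
grip_width: 91.9
finger_force: 0.0
```

```bash
cat > p6.py <<'E'
from fit import *
V=tool([0,0,-1],sdir([1,0,0])); C=spl([-58,155,307]); D=spl([70,155,307]); rows(C,V,4); rows(D,V,10,C,V); rows(spl([85,155,307]),V,3,D,V); print(C,D,spl([85,155,307]))
cap={n:capture(n) for n in("scene","top")}
for n in cap: print(n,[(round(r["p"],2),np.round(r["at"])) for r in pinpoint("gate_grip",n)[:2]],proj(cap[n],lever(0,105)[0])[:,::-1],proj(cap[n],lever(1.1,105)[0])[:,::-1])
E
python3 p6.py
```

```text
4 x [0.007, -0.0, -0.798, 0.007, -0.006, -0.008]
10 x [0.426, -0.013, 0.0, 0.0, 0.0, 0.0]
3 x [0.167, -0.005, 0.0, 0.0, 0.0, 0.0]
[494.07540057 146.76999424 307.        ] [622.01780489 142.93057022 307.        ] [637.0110554  142.48063771 307.        ]
scene [(0.7, array([186., 386.]))] [[186.63067143 385.99077775]] [[223.34397866 379.68009855]]
top [(0.71, array([186., 262.])), (0.48, array([119., 395.]))] [[188.7187294 263.0347252]] [[141.90203443 265.64127879]]
```

Lever confirmed at shut. Throw it to green.

Request:
play_rows(
  rows=[
    [[0,0,-0.8],[0,0,0]],
    [[0,0,-0.8],[0,0,0]],
    [[0,0,-0.8],[0,0,0]],
    [[0,0,-0.8],[0,0,0]],
    [[0,0,0],[0,0,0]],
  ],
)

```text
time: 43.05
tool_pos: [492.5, 144.6, 306.8]
tcp_rot: [-3.137, 0.005, 1.541]
contact_force: [0.1, 0.5, -0.4]
grip_width: 91.6
finger_force: 0.0
```

Request:
play_rows(
  rows=[
    [[0.43,-0.013,0],[0,0,0]],
    [[0.43,-0.013,0],[0,0,0]],
    [[0.43,-0.013,0],[0,0,0]],
    [[0.43,-0.013,0],[0,0,0]],
    [[0.43,-0.013,0],[0,0,0]],
    [[0.43,-0.013,0],[0,0,0]],
    [[0.43,-0.013,0],[0,0,0]],
    [[0.43,-0.013,0],[0,0,0]],
    [[0.4,-0.013,0],[0,0,0]],
    [[0.4,-0.013,0],[0,0,0]],
    [[0,0,0],[0,0,0]],
  ],
)

```text
time: 44.42
tool_pos: [621.6, 141.6, 307.4]
tcp_rot: [-3.141, 0.004, 1.542]
contact_force: [-0.2, 0.1, 0.6]
grip_width: 91.5
finger_force: 0.0
```

Request:
play_rows(
  rows=[
    [[0.17,0,0],[0,0,0]],
    [[0.17,0,0],[0,0,0]],
    [[0.17,0,0],[0,0,0]],
    [[0,0,0],[0,0,0]],
  ],
)

```text
time: 44.92
tool_pos: [636.4, 141.6, 308.3]
tcp_rot: [3.141, 0.004, 1.542]
contact_force: [-2.9, -0.1, 0.2]
grip_width: 91.5
finger_force: 1.0
```

```bash
python3 p6.py | tail -3; python3 - <<'E'
from h import *
for n in("scene","top"):
    c=capture(n); print([(round(r["p"],2),np.round(r["at"])) for r in spot_in("lump1",n)])
E
```

```text
[494.07540057 146.76999424 307.        ] [622.01780489 142.93057022 307.        ] [637.0110554  142.48063771 307.        ]
scene [(0.9, array([222., 376.]))] [[186.63067143 385.99077775]] [[223.34397866 379.68009855]]
top [] [[188.7187294 263.0347252]] [[141.90203443 265.64127879]]
[(0.59, array([297., 336.]))]
[(0.57, array([227., 313.])), (0.54, array([133., 342.])), (0.49, array([224., 324.]))]
```

Request:
play_rows(
  rows=[
    [[-0.3,0,0],[0,0,0]],
    [[0,0,0.9],[0,0,0]],
    [[0,0,0.9],[0,0,0]],
    [[0,0,0.9],[0,0,0]],
    [[-0.7,-0.7,0],[0,0,0]],
    [[-0.7,-0.9,0],[0,0,0]],
    [[-0.7,-0.9,0],[0,0,0]],
    [[-0.7,-0.9,0],[0,0,0]],
    [[-0.7,-0.9,0],[0,0,0]],
    [[-0.7,-0.9,0],[0,0,0]],
    [[0,-1,0],[0,0,0]],
    [[0,-1,0],[0,0,0]],
  ],
)

```text
time: 46.82
tool_pos: [500.0, -75.0, 389.7]
tcp_rot: [3.141, 0.004, 1.543]
contact_force: [-0.0, -0.1, 0.6]
grip_width: 91.9
finger_force: 0.0
```

```bash
cat > p7.py <<'E'
from fit import *
from ik import *
np.set_printoptions(precision=3,suppress=True)
cap={n:capture(n) for n in("scene","top")}
r,f,n=fit("scraper",[635,-288,-.085],4,cap=cap); r[2]=(r[2]+np.pi/2)%np.pi-np.pi/2; print(r,f,n)
B=np.array([464.6,352.6]);
for q in("chip1","lump1","bottle_b","scraper_mat"):
    for n in cap:
        for d in spot_in(q,n):
            if d["p"]>.25:
                w=world(cap[n],d["at"],{"c":50,"l":15,"b":70,"s":4}[q[0]]); print(q,n,round(d["p"],2),np.round(d["at"]),w[:2].round(), (Ro.from_euler("z",-.173).apply(w-[*B,0])[:2].round() if q[0]=="c" else ""))
c,s=np.cos(r[2]),np.sin(r[2]); X=np.array([c,s,0]);Y=np.array([-s,c,0])
T=tool([0,0,-1],X); G=np.array([r[0],r[1],49])-22*Y
p0,Rn,o=pose_now(); q=np.array(o["joint_positions"]); A=G+[0,0,190]
for Z in(A,G): q,e=ik(Z,T,q); print(q,e)
print("G",G); rows(A,T); rows(G,T,None,A,T)
save(cap["top"],"o1.png",(100,290,160,460),2.6)
E
python3 p7.py
```

```text
[ 634.829 -286.441   -0.103] 0.550897204061761 2
chip1 scene 0.37 [243. 455.] [464. 381.] [ 4. 28.]
chip1 top 0.57 [224. 191.] [405. 397.] [-51.  55.]
chip1 top 0.46 [217. 228.] [429. 288.] [-47. -57.]
lump1 scene 0.44 [298. 335.] [688.  62.] 
lump1 top 0.64 [171. 306.] [572.  62.] 
lump1 top 0.57 [134. 303.] [687.  73.] 
lump1 top 0.45 [132. 339.] [694. -38.] 
bottle_b scene 0.66 [294. 232.] [ 752. -209.] 
bottle_b scene 0.59 [317. 391.] [730. 213.] 
bottle_b top 0.8 [112. 397.] [ 747. -206.] 
bottle_b top 0.69 [114. 252.] [732. 222.] 
scraper_mat scene 0.61 [273. 235.] [ 666. -246.] 
scraper_mat scene 0.26 [217. 190.] [ 504. -457.] 
[-0.562  0.693  0.938  0.     1.511 -0.46 ] 1.0882104106713087e-10
[-0.562  0.843  1.177 -0.     1.122 -0.46 ] 2.8531765652827735e-12
G [ 632.573 -308.325   49.   ]
8 x [0.549, -0.977, -0.626, 0.003, -0.001, -0.067]
7 x [0.0, 0.0, -0.905, 0.0, 0.0, 0.0]
```

View pics/o1.png

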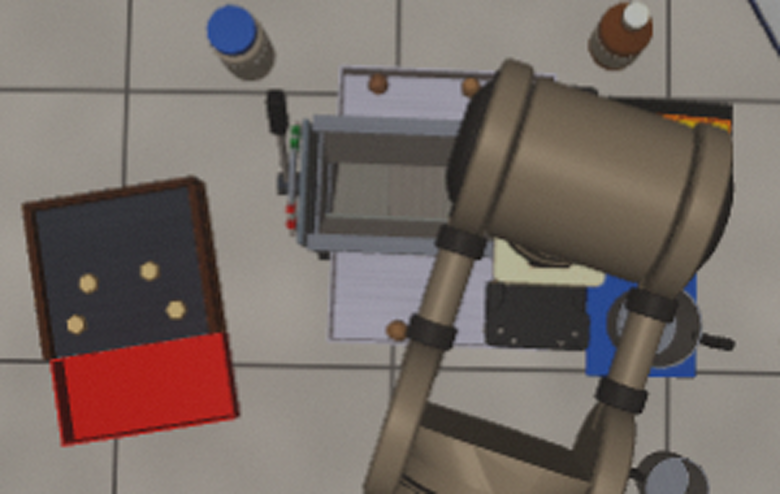

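Request:
play_rows(
  rows=[
    [[0.55,-0.977,-0.3],[0,0,-0.067]],
    [[0.55,-0.977,-0.3],[0,0,-0.067]],
    [[0.55,-0.977,-0.3],[0,0,-0.067]],
    [[0.55,-0.977,-0.6],[0,0,-0.067]],
    [[0.55,-0.977,-0.7],[0,0,-0.067]],
    [[0.55,-0.977,-0.9],[0,0,-0.067]],
    [[0.55,-0.977,-0.9],[0,0,-0.067]],
    [[0.55,-0.977,-0.9],[0,0,-0.067]],
    [[0,0,0],[0,0,0]],
  ],
)

```text
time: 48.55
tool_pos: [632.1, -310.0, 237.7]
tcp_rot: [-3.135, 0.001, 1.466]
contact_force: [-0.6, -0.1, 1.3]
grip_width: 92.0
finger_force: 0.0
```

```bash
cat > p8.py <<'E'
from fit import *
from ik import *
np.set_printoptions(precision=3,suppress=True)
r,f,n=fit("scraper",[635,-288,-.085],4,("scene",)); r[2]=(r[2]+np.pi/2)%np.pi-np.pi/2; print(r,f,n)
for th in(r,np.array([635,-287.6,-.095])):
    c,s=np.cos(th[2]),np.sin(th[2]); T=tool([0,0,-1],[c,s,0]); G=np.array([th[0],th[1],49])-22*np.array([-s,c,0])
    print(G); rows(G,T,7)
E
python3 p8.py
```

```text
[ 636.039 -286.418   -0.133] 0.11482720178372352 1
[ 633.12  -308.223   49.   ]
7 x [0.002, 0.001, -0.919, 0.003, -0.001, -0.031]
[ 632.913 -309.501   49.   ]
7 x [0.001, -0.005, -0.919, 0.003, -0.001, 0.008]
```

Request:
play_rows(
  rows=[
    [[0,0,-0.92],[0,0,0]],
    [[0,0,-0.92],[0,0,0]],
    [[0,0,-0.92],[0,0,0]],
    [[0,0,-0.92],[0,0,0]],
    [[0,0,-0.92],[0,0,0]],
    [[0,0,-0.92],[0,0,0]],
    [[0,0,-0.7],[0,0,0]],
    [[0,0,0],[0,0,0]],
  ],
)

```text
time: 49.65
tool_pos: [632.6, -307.5, 55.9]
tcp_rot: [-3.14, 0.003, 1.469]
contact_force: [0.2, -0.4, -1.2]
grip_width: 92.0
finger_force: 0.0
```

Request:
play_rows(
  hand=-1,
  rows=[
    [[0,0,0],[0,0,0]],
    [[0,0,0],[0,0,0]],
    [[0,0,0],[0,0,0]],
    [[0,0,0],[0,0,0]],
    [[0,0,0],[0,0,0]],
    [[0,0,0],[0,0,0]],
    [[0,0,0],[0,0,0]],
    [[0,0,0],[0,0,0]],
    [[0,0,0],[0,0,0]],
    [[0,0,0],[0,0,0]],
  ],
)

```text
time: 50.9
tool_pos: [633.0, -308.9, 55.7]
tcp_rot: [3.142, 0.004, 1.468]
contact_force: [1.8, -1.0, -0.5]
grip_width: 24.0
finger_force: 29.8
```

```bash
cat > p9.py <<'E'
from ik import *
np.set_printoptions(precision=3,suppress=True)
B=np.array([464.6,352.6,0]);BY=.173
bx=np.array([np.cos(BY),np.sin(BY),0]);by=np.array([-np.sin(BY),np.cos(BY),0])
TB=tool([0,0,-1],bx)
def bp(x,y,z): return B+x*bx+y*by-21.4*by+[0,0,z+51.7]   # TCP for scraper centre at board x,y, underside z
E
python3 - <<'E'
from p9 import *
p0,R0,o=pose_now(); q=np.array(o["joint_positions"]); Tn=R0
W=[(p0+[0,0,150],Tn),(np.array([560,-150,400]),Tn),(np.array([500,150,400]),Tn),(bp(53,27,200),TB),(bp(53,27,75),TB),(bp(53,27,47),TB),(bp(-80,27,47),TB)]
a,Ra=p0,R0
for b,Rb in W:
    for u in(.25,.5,.75,1): q,e=ik(a+u*(b-a),Ro.from_rotvec(u*(Rb*Ra.inv()).as_rotvec())*Ra,q); assert e<.01,(b,u,e)
    print(b.round(1),q); rows(b,Rb,None,a,Ra); a,Ra=b,Rb
E
```

```text
[ 633.  -308.9  205.7] [-0.561  0.71   0.996 -0.004  1.434 -0.458]
5 x [0.0, 0.0, 1.0, 0.0, 0.0, 0.0]
[ 560 -150  400] [-0.392  0.39   1.026 -0.004  1.725 -0.289]
7 x [-0.347, 0.757, 0.925, 0.0, 0.0, 0.0]
[500 150 400] [ 0.147  0.269  1.198 -0.004  1.676  0.25 ]
10 x [-0.2, 1.0, 0.0, 0.0, 0.0, 0.0]
[515.8 367.2 251.7] [0.498 0.539 1.178 0.    1.424 0.325]
8 x [0.066, 0.905, -0.618, 0.004, 0.0, 0.247]
[515.8 367.2 126.7] [ 0.498  0.639  1.356 -0.     1.147  0.325]
5 x [0.0, 0.0, -0.833, 0.0, 0.0, 0.0]
[515.8 367.2  98.7] [0.498 0.669 1.384 0.    1.088 0.325]
1 x [0.0, 0.0, -0.933, 0.0, 0.0, 0.0]
[384.8 344.3  98.7] [ 0.581  0.488  1.735 -0.     0.919  0.408]
5 x [-0.873, -0.153, 0.0, 0.0, 0.0, 0.0]
```

Request:
play_rows(
  rows=[
    [[0,0,0.5],[0,0,0]],
    [[0,0,1],[0,0,0]],
    [[0,0,1],[0,0,0]],
    [[0,0,1],[0,0,0]],
    [[0,0,1],[0,0,0]],
    [[0,0,1],[0,0,0]],
    [[0,0,1],[0,0,0]],
    [[0,0,1],[0,0,0]],
    [[0,0,0.7],[0,0,0]],
    [[0,0,0],[0,0,0]],
  ],
)

```text
time: 52.15
tool_pos: [633.0, -308.9, 304.1]
tcp_rot: [3.139, 0.006, 1.468]
contact_force: [0.2, 0.7, -2.6]
grip_width: 23.6
finger_force: 29.8
```

Request:
play_rows(
  rows=[
    [[-0.35,0.76,0.5],[0,0,0]],
    [[-0.35,0.76,0.5],[0,0,0]],
    [[-0.35,0.76,0.5],[0,0,0]],
    [[-0.35,0.76,0.5],[0,0,0]],
    [[-0.35,0.76,0.5],[0,0,0]],
    [[-0.35,0.76,0.5],[0,0,0]],
    [[-0.35,0.76,0.5],[0,0,0]],
    [[-0.2,1,0],[0,0,0]],
    [[-0.2,1,0],[0,0,0]],
    [[-0.2,1,0],[0,0,0]],
    [[-0.2,1,0],[0,0,0]],
    [[-0.2,1,0],[0,0,0]],
  ],
)

```text
time: 53.65
tool_pos: [528.5, 2.3, 406.9]
tcp_rot: [-3.141, 0.004, 1.468]
contact_force: [-0.4, 0.7, -2.8]
grip_width: 24.2
finger_force: 29.8
```

Request:
play_rows(
  rows=[
    [[-0.2,1,0],[0,0,0]],
    [[-0.2,1,0],[0,0,0]],
    [[-0.2,1,0],[0,0,0]],
    [[-0.2,1,0],[0,0,0]],
    [[-0.2,1,0],[0,0,0]],
    [[0,0,0],[0,0,0]],
  ],
)

```text
time: 54.4
tool_pos: [498.2, 152.8, 406.9]
tcp_rot: [-3.141, 0.003, 1.471]
contact_force: [0.7, -0.1, -3.1]
grip_width: 23.8
finger_force: 29.8
```

```bash
python3 - <<'E'
from p9 import *
rows(bp(53,27,120),TB); p0,_,o=pose_now(); print(o["joint_positions"])
E
```

```text
8 x [0.074, 0.893, -0.98, 0.003, -0.001, 0.244]
[ 0.152  0.267  1.182 -0.003  1.694  0.252]
```

Request:
play_rows(
  rows=[
    [[0.074,0.893,-0.5],[0,0,0.244]],
    [[0.074,0.893,-0.5],[0,0,0.244]],
    [[0.074,0.893,-0.98],[0,0,0.244]],
    [[0.074,0.893,-0.98],[0,0,0.244]],
    [[0.074,0.893,-0.98],[0,0,0.244]],
    [[0.074,0.893,-0.98],[0,0,0.244]],
    [[0.074,0.893,-0.98],[0,0,0.244]],
    [[0.074,0.893,-0.98],[0,0,0.244]],
    [[0,0,-0.9],[0,0,0]],
    [[0,0,0],[0,0,0]],
  ],
)

```text
time: 55.65
tool_pos: [515.9, 364.1, 170.8]
tcp_rot: [-3.136, 0.006, 1.74]
contact_force: [-1.2, -1.0, -3.5]
grip_width: 23.8
finger_force: 29.8
```

```bash
cat > p10.py <<'E'
from p9 import *
from fit import *
p0,_,o=pose_now(); print(p0)
r,f,n=fit("scraper",[*(p0+21.4*by)[:2],BY],p0[2]-51.7,("top","scene")); print(r,f,n); d=np.r_[r[:2],0]-p0*[1,1,0]; print("board xy off",d@bx,d@by,r[2])
d=p0-B; print("centre by tcp",d@bx,d@by+21.4,p0[2]-51.7)
c=capture("top")
for q in spot_in("chip1","top"):
    if q["p"]>.2: w=world(c,q["at"],50)-[*B[:2],50]; print("chip",round(q["p"],2),(w@bx).round(),(w@by).round())
rows(bp(53,27,75),TB); rows(bp(53,27,46.5),TB)
E
python3 p10.py
```

```text
[515.866 364.053 170.792]
[494.802 365.45    0.849] 0.696915388280325 2
board xy off -20.509164673071123 5.001346341523659 0.8493739888822691
centre by tcp 52.47209688303086 23.85759632609549 119.09226675219959
chip 0.38 -66.0 -30.0
2 x [-0.032, 0.037, -0.802, 0.009, 0.009, 0.015]
3 x [-0.021, 0.025, -0.851, 0.006, 0.006, 0.01]
```

Request:
play_rows(
  rows=[
    [[-0.02,0.03,-0.8],[0,0,0]],
    [[-0.02,0.03,-0.8],[0,0,0]],
    [[0,0.02,-0.5],[0,0,0]],
    [[0,0,-0.15],[0,0,0]],
    [[0,0,0],[0,0,0]],
    [[0,0,0],[0,0,0]],
  ],
)

```text
time: 56.7
tool_pos: [516.4, 367.8, 106.8]
tcp_rot: [3.14, 0.003, 1.74]
contact_force: [-1.4, -0.1, -3.5]
grip_width: 24.1
finger_force: 29.8
```

Request:
play_rows(
  rows=[
    [[0,0,-0.1],[0,0,0]],
    [[0,0,0],[0,0,0]],
    [[0,0,0],[0,0,0]],
  ],
)

```text
time: 57.08
tool_pos: [515.9, 367.5, 102.8]
tcp_rot: [-3.141, 0.004, 1.74]
contact_force: [-0.4, -0.2, -2.7]
grip_width: 23.9
finger_force: 29.8
```

Request:
play_rows(
  rows=[
    [[0,0,-0.1],[0,0,0]],
    [[0,0,-0.05],[0,0,0]],
    [[0,0,0],[0,0,0]],
    [[0,0,0],[0,0,0]],
  ],
)

```text
time: 57.58
tool_pos: [515.9, 367.5, 98.2]
tcp_rot: [-3.141, 0.004, 1.74]
contact_force: [0.5, 0.5, -2.1]
grip_width: 23.9
finger_force: 29.8
```

Request:
play_rows(
  rows=[
    [[0,0,-0.03],[0,0,0]],
    [[0,0,0],[0,0,0]],
    [[0,0,0],[0,0,0]],
  ],
)

```text
time: 57.95
tool_pos: [515.9, 367.5, 97.3]
tcp_rot: [-3.141, 0.004, 1.74]
contact_force: [0.4, 0.1, -2.6]
grip_width: 24.2
finger_force: 29.8
```

Request:
play_rows(
  rows=[
    [[-0.49,-0.086,0],[0,0,0]],
    [[-0.49,-0.086,0],[0,0,0]],
    [[-0.49,-0.086,0],[0,0,0]],
    [[-0.49,-0.086,0],[0,0,0]],
    [[-0.49,-0.086,0],[0,0,0]],
    [[-0.49,-0.086,0],[0,0,0]],
    [[-0.49,-0.086,0],[0,0,0]],
    [[-0.49,-0.086,0],[0,0,0]],
    [[-0.49,-0.086,0],[0,0,0]],
    [[0,0,0],[0,0,0]],
    [[0,0,0],[0,0,0]],
  ],
)

```text
time: 59.32
tool_pos: [384.1, 344.5, 97.6]
tcp_rot: [3.141, 0.003, 1.74]
contact_force: [-0.0, 0.4, -2.5]
grip_width: 23.9
finger_force: 29.8
```

```bash
cat > p11.py <<'E'
from p9 import *
p0,_,o=pose_now(); d=p0-B; print("centre",d@bx,d@by+21.4,p0[2]-51.7)
u=p0+[0,0,35]; rows(u,TB,2); v=bp(53,-27,p0[2]-51.7+35); rows(v,TB,None,u,TB); rows(bp(53,-27,45.6),TB,3,v,TB)
E
python3 p11.py
```

```text
centre -80.70020925086628 27.32973620804975 45.86015105119287
2 x [0.0, 0.0, 0.583, 0.012, 0.005, 0.012]
5 x [0.94, -0.203, 0.0, 0.0, 0.0, 0.0]
3 x [0.0, 0.0, -0.392, 0.0, 0.0, 0.0]
```

Request:
play_rows(
  rows=[
    [[0,0,0.58],[0,0,0]],
    [[0,0,0.58],[0,0,0]],
    [[0,0,0],[0,0,0]],
    [[0.94,-0.203,0],[0,0,0]],
    [[0.94,-0.203,0],[0,0,0]],
    [[0.94,-0.203,0],[0,0,0]],
    [[0.94,-0.203,0],[0,0,0]],
    [[0.94,-0.203,0],[0,0,0]],
    [[0,0,0],[0,0,0]],
    [[0,0,-0.5],[0,0,0]],
    [[0,0,-0.4],[0,0,0]],
    [[0,0,0],[0,0,0]],
  ],
)

```text
time: 60.82
tool_pos: [523.0, 313.7, 103.2]
tcp_rot: [-3.137, 0.005, 1.741]
contact_force: [0.0, 0.4, -3.4]
grip_width: 23.9
finger_force: 29.8
```

```bash
cat > p12.py <<'E'
from p9 import *
p0,_,o=pose_now(); d=p0-B; print("centre",d@bx,d@by+21.4,p0[2]-51.7,"to go",(51.7+45.7-p0[2])/30)
E
python3 p12.py
```

```text
centre 50.804653609131094 -26.990338639965017 51.542373182170195 to go -0.1947457727390064
```

Request:
play_rows(
  rows=[
    [[0,0,-0.12],[0,0,0]],
    [[0,0,-0.07],[0,0,0]],
    [[0,0,0],[0,0,0]],
  ],
)

```text
time: 61.2
tool_pos: [524.6, 313.9, 99.5]
tcp_rot: [-3.141, 0.004, 1.74]
contact_force: [-0.2, -0.0, -3.1]
grip_width: 24.0
finger_force: 29.8
```

Request:
play_rows(
  rows=[
    [[-0.49,-0.086,0],[0,0,0]],
    [[-0.49,-0.086,0],[0,0,0]],
    [[-0.49,-0.086,0],[0,0,0]],
    [[-0.49,-0.086,0],[0,0,0]],
    [[-0.49,-0.086,0],[0,0,0]],
    [[-0.49,-0.086,0],[0,0,0]],
    [[-0.49,-0.086,0],[0,0,0]],
    [[-0.49,-0.086,0],[0,0,0]],
    [[-0.49,-0.086,0],[0,0,0]],
    [[0,0,0],[0,0,0]],
    [[0,0,0.8],[0,0,0]],
    [[0,0,0.8],[0,0,0]],
  ],
)

```text
time: 62.7
tool_pos: [392.8, 290.7, 148.0]
tcp_rot: [-3.141, 0.004, 1.74]
contact_force: [0.3, -0.6, -2.9]
grip_width: 24.0
finger_force: 29.8
```

Request:
play_rows(
  rows=[
    [[0,0,1],[0,0,0]],
    [[0,0,1],[0,0,0]],
    [[0,0,1],[0,0,0]],
    [[0,0,1],[0,0,0]],
    [[0,0,1],[0,0,0]],
    [[0,0,1],[0,0,0]],
    [[0,0,1],[0,0,0]],
    [[0,0,1],[0,0,0]],
    [[0,-1,0.5],[0,0,0]],
    [[0,-1,0],[0,0,0]],
    [[0,-1,0],[0,0,0]],
    [[0,-1,0],[0,0,0]],
  ],
)

```text
time: 64.2
tool_pos: [392.5, 169.6, 402.6]
tcp_rot: [3.141, 0.004, 1.74]
contact_force: [0.2, -0.4, -2.5]
grip_width: 23.6
finger_force: 29.9
```

Request:
play_rows(
  rows=[
    [[0.3,-1,0.2],[0,0,-0.2]],
    [[0.3,-1,0.2],[0,0,-0.2]],
    [[0.3,-1,0.2],[0,0,-0.2]],
    [[0.3,-1,0],[0,0,-0.2]],
    [[0.3,-1,0],[0,0,-0.2]],
    [[0,0,0],[0,0,0]],
  ],
)

```text
time: 64.95
tool_pos: [438.0, 18.8, 420.3]
tcp_rot: [-3.141, 0.004, 1.597]
contact_force: [-0.1, 0.2, -3.1]
grip_width: 24.0
finger_force: 29.9
```

```bash
python3 - <<'E'
from p9 import *
from fit import *
cap={n:capture(n) for n in("scene","top")}
a,b=cap["top"]["frame"][160:300,160:270],cap["scene"]["frame"][180:300,385:500]
ra=cv2.resize(a,(440,560),interpolation=cv2.INTER_CUBIC); rb=cv2.resize(b,(340,560*1),interpolation=cv2.INTER_CUBIC)
cv2.imwrite("pics/fin1.png",np.hstack([ra,rb])[:,:,::-1])
for n in cap:
    for q in spot_in("chip1",n):
        if q["p"]>.2: w=world(cap[n],q["at"],20)-[*B[:2],0]; print(n,"chip",round(q["p"],2),(w@bx).round(),(w@by).round())
print(get_obs()["tool_pos"],get_obs()["grip_width"])
E
```

```text
top chip 0.58 -108.0 43.0
top chip 0.57 -112.0 58.0
top chip 0.52 -110.0 -59.0
[437.154  21.204 420.551] 23.83688802840863
```

View pics/fin1.png

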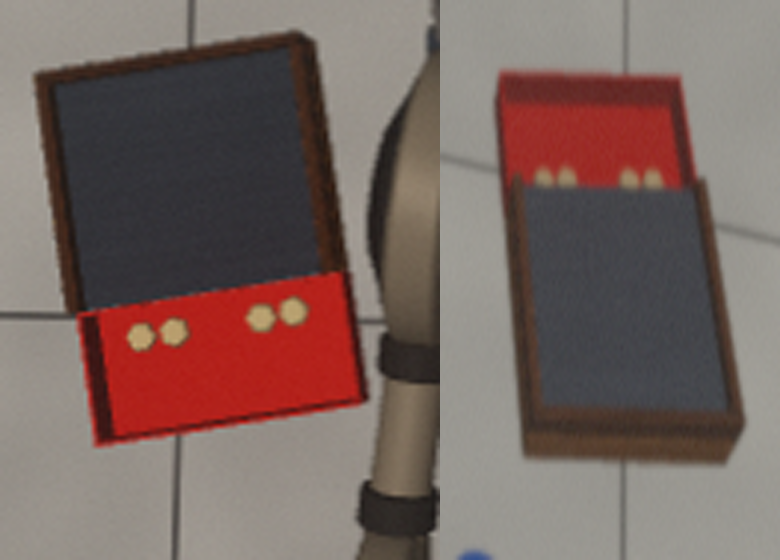

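```bash
python3 - <<'E'
from p9 import *
from fit import *
c=capture("top"); print([(round(q["p"],2),world(c,q["at"],0).round(1)) for q in pinpoint("scraper_mat","top")[:2]], world(c,[154.4,418],4))
th=-.05; X=np.array([np.cos(th),np.sin(th),0]);Y=np.array([-X[1],X[0],0]); T=tool([0,0,-1],X)
G=np.array([628.5,-283.5,0])-21.4*Y; print(G)
a,Ra,o=pose_now(); q=np.array(o["joint_positions"])
for b in(np.array([560,-150,405.]),G+[0,0,305],G+[0,0,75]):
    for u in(.25,.5,.75,1): q,e=ik(a+u*(b-a),Ro.from_rotvec(u*(T*Ra.inv()).as_rotvec())*Ra,q); assert e<.01,(b,u,e)
    rows(b,T,None,a,Ra); a,Ra=b,T
E
```

```text
[(0.58, array([ 637.5, -281.5,    0. ]))] [ 631.905 -283.969    4.   ]
[ 627.43  -304.873    0.   ]
6 x [0.683, -0.952, -0.087, 0.005, -0.0, -0.097]
6 x [0.375, -0.86, -0.556, 0.0, 0.0, 0.0]
8 x [0.0, 0.0, -0.958, 0.0, 0.0, 0.0]
```

Request:
play_rows(
  rows=[
    [[0.68,-0.95,-0.087],[0,0,-0.097]],
    [[0.68,-0.95,-0.087],[0,0,-0.097]],
    [[0.68,-0.95,-0.087],[0,0,-0.097]],
    [[0.68,-0.95,-0.087],[0,0,-0.097]],
    [[0.68,-0.95,-0.087],[0,0,-0.097]],
    [[0.68,-0.95,-0.087],[0,0,-0.097]],
    [[0.385,-0.86,-0.55],[0,0,0]],
    [[0.385,-0.86,-0.55],[0,0,0]],
    [[0.385,-0.86,-0.55],[0,0,0]],
    [[0.385,-0.86,-0.55],[0,0,0]],
    [[0.385,-0.86,-0.55],[0,0,0]],
    [[0.385,-0.86,-0.55],[0,0,0]],
  ],
)

```text
time: 66.75
tool_pos: [629.8, -305.1, 305.0]
tcp_rot: [-3.141, 0.004, 1.521]
contact_force: [0.1, 0.4, -3.0]
grip_width: 23.5
finger_force: 29.9
```

Request:
play_rows(
  rows=[
    [[0,0,0],[0,0,0]],
    [[0,0,-0.95],[0,0,0]],
    [[0,0,-0.95],[0,0,0]],
    [[0,0,-0.95],[0,0,0]],
    [[0,0,-0.95],[0,0,0]],
    [[0,0,-0.95],[0,0,0]],
    [[0,0,-0.95],[0,0,0]],
    [[0,0,-0.95],[0,0,0]],
    [[0,0,-0.95],[0,0,0]],
    [[0,0,0],[0,0,0]],
    [[0,0,0],[0,0,0]],
  ],
)

```text
time: 68.12
tool_pos: [630.0, -304.9, 79.7]
tcp_rot: [3.14, 0.005, 1.52]
contact_force: [-0.3, -0.6, -2.7]
grip_width: 24.1
finger_force: 29.9
```

Now 24 mm above rest (TCP 55.7).

Request:
play_rows(
  rows=[
    [[0,0,-0.3],[0,0,0]],
    [[0,0,-0.3],[0,0,0]],
    [[0,0,-0.13],[0,0,0]],
    [[0,0,0],[0,0,0]],
    [[0,0,0],[0,0,0]],
  ],
)

```text
time: 68.75
tool_pos: [628.9, -305.2, 55.7]
tcp_rot: [-3.141, 0.004, 1.519]
contact_force: [0.6, -0.6, -2.8]
grip_width: 23.7
finger_force: 29.9
```

Request:
play_rows(
  rows=[
    [[0,0,-0.05],[0,0,0]],
    [[0,0,0],[0,0,0]],
    [[0,0,0],[0,0,0]],
  ],
)

```text
time: 69.12
tool_pos: [629.0, -305.2, 55.6]
tcp_rot: [-3.142, 0.004, 1.519]
contact_force: [-3.6, 0.5, 6.0]
grip_width: 23.9
finger_force: 29.9
```

Seated. Release, rise, move away clear of the scene.

Request:
play_rows(
  hand=1,
  rows=[
    [[0,0,0],[0,0,0]],
    [[0,0,0],[0,0,0]],
    [[0,0,0],[0,0,0]],
    [[0,0,0],[0,0,0]],
    [[0,0,0],[0,0,0]],
    [[0,0,0],[0,0,0]],
    [[0,0,0],[0,0,0]],
    [[0,0,0],[0,0,0]],
  ],
)

```text
time: 70.12
tool_pos: [628.9, -305.2, 54.3]
tcp_rot: [-3.141, 0.004, 1.519]
contact_force: [0.4, 0.3, -0.1]
grip_width: 91.5
finger_force: 0.0
```

Request:
play_rows(
  rows=[
    [[0,0,0.8],[0,0,0]],
    [[0,0,1],[0,0,0]],
    [[0,0,1],[0,0,0]],
    [[0,0,1],[0,0,0]],
    [[0,0,1],[0,0,0]],
    [[0,0,1],[0,0,0]],
    [[0,0,1],[0,0,0]],
    [[0,0,1],[0,0,0]],
    [[-0.5,0.8,0.8],[0,0,0]],
    [[-0.5,0.8,0.8],[0,0,0]],
    [[-0.5,0.8,0.8],[0,0,0]],
    [[-0.5,0.8,0.5],[0,0,0]],
  ],
)

```text
time: 71.62
tool_pos: [568.5, -208.5, 376.8]
tcp_rot: [3.14, 0.005, 1.519]
contact_force: [0.1, 0.1, 0.1]
grip_width: 91.9
finger_force: 0.0
```

Request:
play_rows(
  rows=[
    [[-0.4,1,0],[0,0,0]],
    [[-0.4,1,0],[0,0,0]],
    [[-0.4,1,0],[0,0,0]],
    [[-0.4,1,0],[0,0,0]],
    [[-0.4,1,0],[0,0,0]],
    [[-0.4,1,0],[0,0,0]],
    [[-0.4,1,0],[0,0,0]],
    [[-0.4,1,0],[0,0,0]],
    [[-0.4,1,0],[0,0,0]],
    [[-0.4,1,0],[0,0,0]],
    [[-0.4,1,0],[0,0,0]],
    [[-0.4,1,0],[0,0,0]],
  ],
)

```text
time: 73.12
tool_pos: [424.4, 151.7, 375.6]
tcp_rot: [3.142, 0.004, 1.519]
contact_force: [0.6, -0.8, 0.0]
grip_width: 91.9
finger_force: 0.0
```

```bash
python3 - <<'E'
from fit import *
np.set_printoptions(precision=2,suppress=True)
cap={n:capture(n) for n in("scene","top")}
print(fit("scraper",[630,-284,-.05],4,cap=cap)); print(fit("jug",[417,-249,1.3],4,("top",),cap=cap))
for n in cap:
    print(n,"lump",[(round(r["p"],2),np.round(r["at"])) for r in spot_in("lump1",n)],"grip",[np.round(r["at"]) for r in pinpoint("gate_grip",n)[:1]])
    for m in("bottle_a","hammer"): print(m,[(round(r["p"],2),world(cap[n],r["at"],0).round()) for r in pinpoint(m,n)[:2]])
save(cap["top"],"last.png",k=1.25); print(get_obs()["tool_pos"])
E
```

```text
(array([ 628.53, -282.49,   -0.05]), np.float64(0.09560413047674193), 2)
(array([ 415.56, -246.78,    1.33]), np.float64(0.09369202226345086), 1)
scene lump [] grip [array([220., 377.])]
bottle_a [(0.9, array([725., 219.,   0.])), (0.62, array([ 754., -202.,    0.]))]
hammer [(0.8, array([ 523., -461.,    0.])), (0.74, array([ 640., -289.,    0.]))]
top lump [(0.44, array([132., 341.])), (0.36, array([227., 313.]))] grip [array([144., 265.])]
bottle_a [(0.78, array([ 758., -212.,    0.])), (0.64, array([726., 220.,   0.]))]
hammer [(0.72, array([ 519., -462.,    0.]))]
[425.12 150.45 375.31]
```

View pics/last.png

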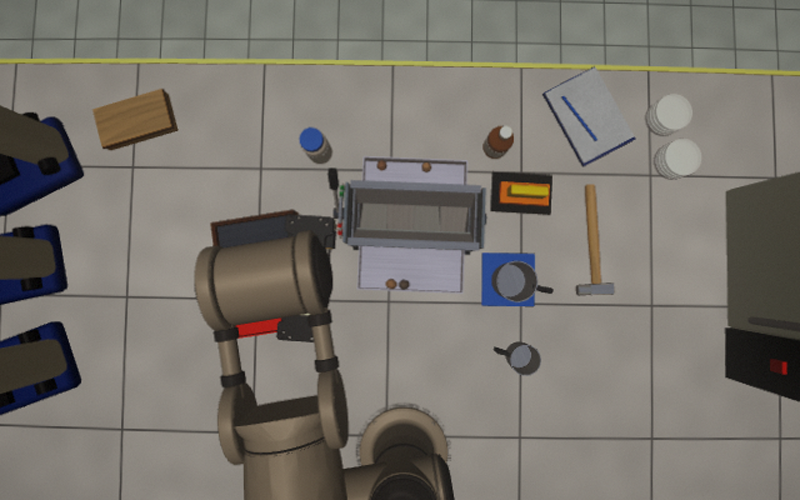

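```bash
python3 -c "
from plant import bot
print(bot.close_job())"
```

```text
the job is handed in; nothing more can be done
None
```

The job is handed in, with no verdict returned: all four lumps dropped into the two pans, lever at green (about 1.05–1.09 rad by camera), all four chips in the red tray, and the emptied jug (put back on its mat once after being knocked off) and scraper upright on their mats.

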